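# Put the delivery pile away on the laundry's honesty counter

### The arm

A 7-joint arm with a two-finger parallel gripper is mounted at the origin on the work surface. World frame = base frame: x ahead of the robot, y to its left, z up, the work surface at z = 0. Lengths are in m, angles in rad, forces in N, time in s.
With the tool pointing down it reaches from about 0.35 to 0.9 m from the base axis. Payload 19.9 kg.
Tool frame: the origin (TCP) lies midway between the tips of the shut fingers; the grasp point (between the pads) lies 19 mm behind it (ctrl.grasp_offset is the distance from the TCP to the grasp point, in m); z points along the fingers, y is the direction in which the jaws open and shut (so a half turn about z gives the same grasp; the last joint's range is limited). The gripper opens to 94 mm and grips with 3 to 60 N. Pads are 16 mm wide; open, the fingers measure 119 mm over their backs; the gripper's body (75 mm by 177 mm) begins 78 mm behind the grasp point.
Start: joints at [-1.294, 0.417, -0.01, 1.614, 0.005, 1.111, -0.053], TCP at [0.196, 0.593, 0.167] pointing down, gripper open.
Joint ranges: [-2.81, 2.81], [-0.39, 2.02], [-1.27, 1.25], [0.06, 2.57], [-1.19, 4.33], [0.19, 2], [-2.82, 2.82]. Speed limits (rad/s): [1.89, 1.89, 2.39, 2.39, 3.01, 3.01, 3.01].

### API

Orientations are given as a rotation vector (axis times angle).
In Python, from cell import ctrl gives the robot as it stands. The module is installed in compiled form; this text tells all that it offers.
- The arm moves only by the shell command python3 -m inch 'ROWS' [FORCE]. ROWS is JSON, a list of rows, each an object with "offset": the shift along the tool's x, y, z in m, a list of three; "roll": the turn about the tool's z in units of 6 degrees (1.0 is 6 degrees); "claw": the opening, from 0 (shut) to 1 (fully open). A call has 1 to 8 rows; each row is the pose to reach, as a shift and turn from the pose commanded when the call began, along the tool's axes at that moment; what a row does not reach only later rows make up. A row lasts 1/12 s, in which the tool goes at most 41.7 mm and 7.16 degrees, less where a joint would pass 70% of its speed; a pose out of reach is approached as far as the arm can. A call with a gripper value outside its range is refused whole. The fingers move at their own pace and stop on an object; FORCE is the grip in N (left out, the last holds). Time passes only in rows, so rows that repeat a pose let the fingers close. It gives the time, the measured TCP pose, the force and the opening at its end, in the units of the state.
- ctrl.get_state(): the state, without advancing time (a new reading comes with each control period).
- ctrl.get_image(name): name is "scene" or "top" or "wrist"; returns the picture (420x560x3 uint8, red, green, blue); there is no depth.
- ctrl.camera_model(name): a dict with "fovy" (degrees; the focal length in pixels is half the picture's height over the tangent of half this angle, whatever the lens; pixels are square), "cx", "cy" (the principal point, pixels), "k1" (the pictures are not rectified: a ray, as slopes to the right and down, at radius r is drawn at 1 + k1 r^2 times it, then the intrinsics apply), "extrinsics" (4x4, takes a point from world to camera coordinates). Camera axes: x right, y down, z forward; pixel columns grow to the right and rows downward; lengths in m; the calibration is good to about 2 mm. A picture is of the moment at which its call begins: read the wrist's pose just before it. camera_model takes no time and is no camera call; for the wrist camera it gives the pose at the moment of the call.
- ctrl.finish_job(): hands the job in, once; it reports no verdict.
The state is a dict: "time": time; "q": joint angles; "qd": joint speeds; "joint_torque": joint torques, N m; "eef_pos": TCP position; "tcp_rot": TCP orientation; "ft_force": force on the tool from outside, world axes, zero at the start; "wrist_torque": the same for the moment, N m; "grip_width": finger opening in m.
Only numpy, scipy, OpenCV 4.12 (cv2) and the standard library are available. Lean on these libraries where they do the work, as an engineer would, in place of code of your own. Each camera call takes 0.05 s, during which the arm holds its last target. There are 200 camera calls.

### The job

Put away the pile of laundry goods: working from the top down, one after another, move each thing into the tray that already holds one of its kind. Set each down flat in the middle of that tray's empty near half, lined up with the tray, without dropping it, and leave the cash box and the softener bottle where they stand.

Things in the scene. Friction and masses are not known exactly. Their poses are not given: they have to be found in the camera images.
- case: Small green plastic sewing-kit case with a white seam and a white dot on top: 40 x 28 x 20 mm (along its own x, y, z), about 30 g, rigid. At the start: top of the pile, lying on the tin. Origin: centre of its underside; z up. Easily gripped from above across its 28 mm width (its own y).
- tin: Round red tin of stain remover with a white disc on its lid and a bare metal band: diameter 52 mm, height 30 mm, about 90 g, rigid. At the start: third from the bottom, standing on the soap bar. Origin: centre of its underside; z up. Easily gripped from above any way round.
- soap: Yellow wrapped bar of laundry soap, rounded edges, a pale paper band round its middle: 88 x 56 x 32 mm (along its own x, y, z), about 150 g, rigid. At the start: second from the bottom, lying on the carton. Origin: centre of its underside; z up. Easily gripped from above across its 56 mm width (its own y).
- carton: Blue cardboard carton of washing powder with a white panel and an orange dot on top: 110 x 66 x 42 mm (along its own x, y, z), about 240 g, rigid. At the start: bottom of the pile, lying on the counter. Origin: centre of its underside; z up. Easily gripped from above across its 66 mm width (its own y).
- tray_case: Fixed grey tray, low black lip; far half holds a fixed sewing kit like the loose one, near half empty. All trays alike: 260 (own x) x 96 mm (own y), floor 4 mm thick, lip 3 mm thick, 14 mm high. Origin: underside, below the middle of the empty half; x points away from the robot. Inside: x -67 to +187, y -45 to +45 mm; fixed one centred at x = +125 mm, long side along x.
- tray_tin: Fixed grey tray, low black lip; far half holds a fixed stain-remover tin like the loose one, near half empty. All trays alike: 260 (own x) x 96 mm (own y), floor 4 mm thick, lip 3 mm thick, 14 mm high. Origin: underside, below the middle of the empty half; x points away from the robot. Inside: x -67 to +187, y -45 to +45 mm; fixed one centred at x = +125 mm, long side along x.
- tray_soap: Fixed grey tray, low black lip; far half holds a fixed soap bar like the loose one, near half empty. All trays alike: 260 (own x) x 96 mm (own y), floor 4 mm thick, lip 3 mm thick, 14 mm high. Origin: underside, below the middle of the empty half; x points away from the robot. Inside: x -67 to +187, y -45 to +45 mm; fixed one centred at x = +125 mm, long side along x.
- tray_carton: Fixed grey tray, low black lip; far half holds a fixed washing-powder carton like the loose one, near half empty. All trays alike: 260 (own x) x 96 mm (own y), floor 4 mm thick, lip 3 mm thick, 14 mm high. Origin: underside, below the middle of the empty half; x points away from the robot. Inside: x -67 to +187, y -45 to +45 mm; fixed one centred at x = +125 mm, long side along x.
- cashbox: Bystander: dark steel cash box with a brass slot in the lid, 92 x 112 x 64 mm, loose. Origin: centre of its underside.
- softener: Bystander: white bottle of fabric softener with a blue cap, diameter 66 mm, 160 mm high, loose and standing. Origin: centre of its underside.
Things that resemble listed ones, but are neither listed nor needed, are in the scene too. There is more than one size of the soap; the job needs the largest.

How it is judged:
On the way, in this order (a step that is already met when the one before it is completed fails the run):
1. the sewing kit lies in the near half of its own tray and is let go (x of case in the frame of tray_case between -0.015 and 0.015 m and y of case in the frame of tray_case between -0.015 and 0.015 m and z of case in the frame of tray_case below 0.008 m and angle between case's own z axis and vertical below 0.1 rad and angle between the x axis of case and the x axis of tray_case, either way round below 0.25 rad and linear speed of case below 0.02 m/s and contact force between the fingers and case below 0.05 N), for 0.2 s.
2. the stain-remover tin lies in the near half of its own tray and is let go (x of tin in the frame of tray_tin between -0.015 and 0.015 m and y of tin in the frame of tray_tin between -0.015 and 0.015 m and z of tin in the frame of tray_tin below 0.008 m and angle between tin's own z axis and vertical below 0.1 rad and linear speed of tin below 0.02 m/s and contact force between the fingers and tin below 0.05 N), for 0.2 s.
3. the soap bar lies in the near half of its own tray and is let go (x of soap in the frame of tray_soap between -0.015 and 0.015 m and y of soap in the frame of tray_soap between -0.015 and 0.015 m and z of soap in the frame of tray_soap below 0.008 m and angle between soap's own z axis and vertical below 0.1 rad and angle between the x axis of soap and the x axis of tray_soap, either way round below 0.25 rad and linear speed of soap below 0.02 m/s and contact force between the fingers and soap below 0.05 N), for 0.2 s.
4. the washing-powder carton lies in the near half of its own tray and is let go (x of carton in the frame of tray_carton between -0.015 and 0.015 m and y of carton in the frame of tray_carton between -0.015 and 0.015 m and z of carton in the frame of tray_carton below 0.008 m and angle between carton's own z axis and vertical below 0.1 rad and angle between the x axis of carton and the x axis of tray_carton, either way round below 0.25 rad and linear speed of carton below 0.02 m/s and contact force between the fingers and carton below 0.05 N), for 0.2 s.
At the end, for the whole second after the job is handed in: Sewing kit, tin, soap bar and carton each lie flat on the floor of the tray of their own kind, within 15 mm (along and across) of the middle of its empty half and, the round tin apart, with the long side within 0.25 rad of the tray's; all are let go and at rest (all of step 1 and all of step 2 and all of step 3 and all of step 4); the robot touches nothing.
It fails at once if the cash box is pushed more than 15 mm or tipped (distance of cashbox from where it was at the start of the episode above 0.015 m or angle between cashbox's own z axis and vertical above 0.2 rad).
It fails at once if the softener bottle is pushed more than 15 mm or tipped (distance of softener from where it was at the start of the episode above 0.015 m or angle between softener's own z axis and vertical above 0.2 rad).
It fails at once if one of the goods is dropped (faster than 0.7 m/s while not held) ((linear speed of case above 0.7 m/s and contact force between the fingers and case below 0.05 N) or (linear speed of tin above 0.7 m/s and contact force between the fingers and tin below 0.05 N) or (linear speed of soap above 0.7 m/s and contact force between the fingers and soap below 0.05 N) or (linear speed of carton above 0.7 m/s and contact force between the fingers and carton below 0.05 N)).
It also fails if it takes over 125 s, if anything falls off the work surface, if the arm or the gripper's body presses on something with over 40 N, if the wrist force passes 120 N, or if a joint passes its speed limit or range.

## Working session

There is one attempt and no reset: what is moved stays moved. The work goes in short steps, Python scripts to look and compute and a shell command to move; the robot and the scene stay as the last step left them, time stands still between calls to the robot, and variables do not carry over. Pictures are saved under pics/ and viewed, about 12 in all and at most 16, crops included, and the job is handed in when it is done.

```bash
mkdir -p pics; cat > h.py <<'E'
import numpy as np, cv2
from cell import ctrl
from scipy.spatial.transform import Rotation as R
def shot(n,f):
    m=ctrl.camera_model(n); im=ctrl.get_image(n); cv2.imwrite('pics/'+f,im[:,:,::-1]); np.savez('pics/'+f+'.npz',im=im,**{k:np.array(v) for k,v in m.items()}); return im,m
def load(f): 
    d=np.load('pics/'+f+'.npz'); return d['im'],d
def K(m): 
    f=210/np.tan(np.radians(float(m['fovy']))/2); return np.array([[f,0,float(m['cx'])],[0,f,float(m['cy'])],[0,0,1]]),np.array([float(m['k1']),0,0,0])
def ray(m,uv,z):
    k,d=K(m); p=cv2.undistortPoints(np.array(uv,float).reshape(-1,1,2),k,d).reshape(-1,2)
    # k1 in OpenCV: x*(1+k1 r^2), same model
    E=np.array(m['extrinsics']); Rm,t=E[:3,:3],E[:3,3]; c=-Rm.T@t
    dr=np.c_[p,np.ones(len(p))]@Rm
    return c+dr*((z-c[2])/dr[:,2])[:,None]
def proj(m,P):
    k,d=K(m);E=np.array(m['extrinsics']); return cv2.projectPoints(np.array(P,float).reshape(-1,3),cv2.Rodrigues(E[:3,:3])[0],E[:3,3],k,d)[0].reshape(-1,2)
def st():
    s=ctrl.get_state(); print('t',s['time'],'tcp',np.round(s['eef_pos'],4),'R\n',np.round(R.from_rotvec(s['tcp_rot']).as_matrix(),3).tolist(),'w',s['grip_width'],'F',np.round(s['ft_force'],1),'q7',np.round(s['q'],2)); return s
def move(target,yaw_y=None):
    "offset in tool axes to world target; roll units to bring tool y to world heading yaw_y"
    s=ctrl.get_state();Rm=R.from_rotvec(s['tcp_rot']).as_matrix()
    o=Rm.T@(np.array(target)-s['eef_pos']); r=None
    if yaw_y is not None:
        v=Rm.T@[np.cos(yaw_y),np.sin(yaw_y),0]; a=np.degrees(np.arctan2(-v[0],v[1])); a=(a+90)%180-90; r=a/6
    print('offset',np.round(o,4),'roll',r)
E
python3 - <<'E'
from h import *
st()
shot('scene','s0.png');shot('top','t0.png')
for n in('scene','top','wrist'):
    m=ctrl.camera_model(n);E=np.array(m['extrinsics']);print(n,m['fovy'],m['cx'],m['cy'],m['k1'],np.round(-E[:3,:3].T@E[:3,3],3),np.round(E[:3,:3],2).tolist())
E
```

```text
t 0.0 tcp [0.1958 0.5931 0.1667] R
 [[-0.95, 0.313, -0.0], [0.313, 0.95, -0.001], [-0.0, -0.001, -1.0]] w 0.09350335365455571 F [-0.4  0.2 -0. ] q7 [-1.29  0.42 -0.01  1.61  0.    1.11 -0.05]
scene 56.92348779885172 282.0415650727934 204.8023890530474 -0.037381793556410775 [ 1.074 -0.19   0.776] [[0.33, 0.94, 0.01], [0.71, -0.24, -0.66], [-0.63, 0.22, -0.75]]
top 55.589194544534124 280.38753274278736 203.12553235330867 0.013324414809456243 [0.435 0.029 0.855] [[0.02, -1.0, 0.0], [-1.0, -0.02, -0.09], [0.09, -0.0, -1.0]]
wrist 71.95955993098791 285.0598829344774 208.05531150454146 -0.017116508643488907 [0.119 0.617 0.384] [[0.31, 0.95, -0.0], [0.91, -0.3, 0.27], [0.26, -0.09, -0.96]]
```

View pics/t0.png

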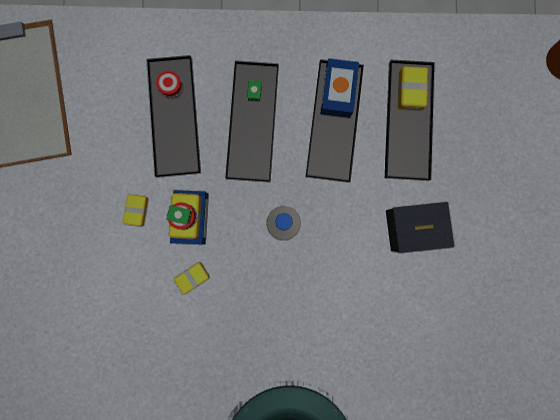

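View pics/s0.png

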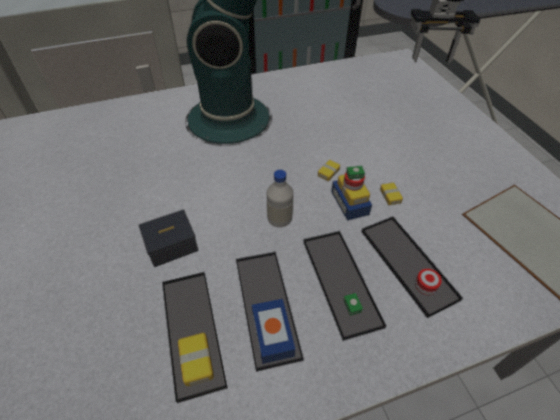

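Top view: trays, left to right, are tin (173,115), case (252,120), carton (335,120) and soap (410,120). The pile is at (188,217), with small decoy soaps at (135,210) and (192,278). The bottle is at (284,222) and the cash box at (420,227).

The soap candidates are the pile bar at (188,217), the bar at (135,210) and the bar at (192,278). The pile bar is the largest and lies on the carton, so it is the one meant. Next I measure the positions and confirm with an enlarged crop.

```bash
cat > meas.py <<'E'
from h import *
im,m=load('t0.png')
hsv=cv2.cvtColor(im,cv2.COLOR_RGB2HSV)
def rect(mask,z,lab,amin=150):
    n,l,s,c=cv2.connectedComponentsWithStats(mask.astype(np.uint8))
    out=[]
    for i in range(1,n):
        if s[i,4]<amin: continue
        cn=max(cv2.findContours((l==i).astype(np.uint8),cv2.RETR_EXTERNAL,cv2.CHAIN_APPROX_NONE)[0],key=len).reshape(-1,2)
        w=ray(m,cn,z)[:,:2]; r=cv2.minAreaRect((w*1000).astype(np.float32)); b=cv2.boxPoints(r)
        e=[b[1]-b[0],b[2]-b[1]]; L=max(e,key=np.linalg.norm); a=np.degrees(np.arctan2(L[1],L[0])); a=(a+90)%180-90
        print(lab,'px',np.round(c[i]),'ctr',np.round(r[0],1),'size',np.round(sorted(r[1]),1),'longaxis',round(a,1)); out.append((r[0],a))
    return out
H,S,V=hsv[...,0],hsv[...,1],hsv[...,2]
roi=np.zeros(V.shape,bool); roi[50:320,100:470]=1
rect((V<100)&roi,0.0,'dark z0',400)
rect((V<45)&roi,.014,'lip z14',400)
rect((H>22)&(H<34)&(S>120)&(V>80)&roi,.1,'yel')
rect((H>45)&(H<80)&(S>100)&roi,.124,'green',30)
rect(((H<8)|(H>172))&(S>120)&roi,.104,'red')
rect((H>105)&(H<125)&(S>120)&roi,.042,'blue',100)
a=cv2.resize(im[165:305,110:310],None,fx=4,fy=4,interpolation=cv2.INTER_CUBIC)[:,:,::-1]
cv2.imwrite('pics/c1.png',a)
E
python3 meas.py
```

```text
dark z0 px [174. 119.] ctr [702.6 266.7] size [100.9 268.4] longaxis 6.3
dark z0 px [333. 126.] ctr [700.3 -87.5] size [ 98.9 271.6] longaxis -6.3
dark z0 px [408. 128.] ctr [ 702.9 -251.7] size [101.8 268.1] longaxis -2.4
dark z0 px [252. 122.] ctr [694.1  93.9] size [ 98.8 268. ] longaxis -2.9
dark z0 px [195. 219.] ctr [480.1 223.5] size [ 76.6 114.9] longaxis -1.5
dark z0 px [420. 228.] ctr [ 465.4 -270.3] size [100.  136.9] longaxis -83.0
dark z0 px [278. 226.] ctr [468.5  23.9] size [65.9 72.6] longaxis 41.4
lip z14 px [172. 113.] ctr [697.9 263.1] size [ 96.4 260.3] longaxis 6.3
lip z14 px [248. 117.] ctr [689.9  93. ] size [ 95.2 259.6] longaxis -2.9
lip z14 px [335. 124.] ctr [694.  -85.5] size [ 95.9 259.4] longaxis -6.2
lip z14 px [409. 118.] ctr [ 698.5 -246.9] size [ 98.5 260.1] longaxis -2.4
lip z14 px [416. 229.] ctr [ 465.3 -265.1] size [ 94.3 132.2] longaxis -82.9
yel px [415.  74.] ctr [ 761.7 -229.8] size [31.  49.7] longaxis 87.4
yel px [414.  98.] ctr [ 714.4 -227.3] size [34.3 48.6] longaxis 89.5
yel px [136. 201.] ctr [502.9 303.1] size [22.6 35.9] longaxis 82.8
yel px [186. 200.] ctr [501.6 210.6] size [32.5 51.7] longaxis -89.0
yel px [133. 218.] ctr [469.5 306.8] size [22.6 36.2] longaxis 82.8
yel px [184. 232.] ctr [450.8 211.5] size [30.1 52.8] longaxis -87.9
yel px [198. 273.] ctr [369.9 179.8] size [24.2 35.4] longaxis 34.4
yel px [183. 283.] ctr [350.5 207.9] size [22.  35.2] longaxis 34.8
green px [254.  90.] ctr [714.7  82.1] size [24.3 38.4] longaxis -2.6
green px [179. 215.] ctr [477.2 214.8] size [26.2 41.1] longaxis 78.4
red px [169.  84.] ctr [733.5 249.5] size [48.  48.6] longaxis -88.8
red px [185. 217.] ctr [475.5 212.3] size [47.1 48.7] longaxis -15.0
blue px [339.  90.] ctr [754.4 -92.6] size [ 69.1 120.6] longaxis -6.4
blue px [194. 221.] ctr [477.6 215.1] size [ 70.3 107.6] longaxis -1.5
blue px [283. 221.] ctr [472.3  21.3] size [33.2 33.2] longaxis -44.1
```

View pics/c1.png

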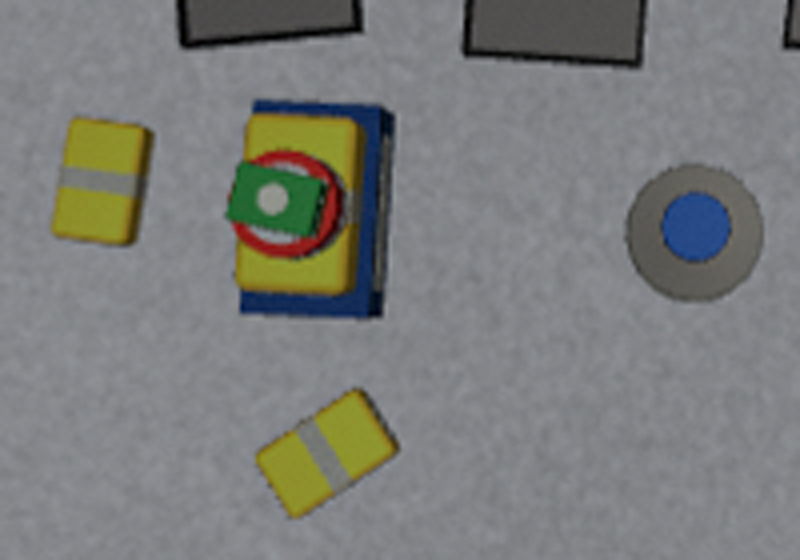

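The crop confirms it. The pile, bottom to top, is blue carton, large yellow bar (about 88x55 mm), red tin, green case; the two separate bars are only about 56x36 mm, so they are decoys. The tray lips fit 96x260 mm, so those poses are sound. I'll take the case first.

```bash
cat > mv.py <<'E'
import sys; from h import *
a=[float(x) for x in sys.argv[1:]]
s=ctrl.get_state();print('t',round(s['time'],2),'tcp',np.round(s['eef_pos'],4),'w',round(s['grip_width'],4),'F',np.round(s['ft_force'],1))
move(a[:3],np.radians(a[3]) if len(a)>3 else None)
E
python3 mv.py .477 .215 .19 -11.6
```

```text
t 0.1 tcp [0.1958 0.5931 0.1668] w 0.0939 F [ 0.1 -0.1  0.3]
offset [-0.3856 -0.271  -0.0229] roll 13.889288332120353
```

```bash
python3 -m inch '[{"offset":[-0.03,-0.02,-0.023],"roll":1,"claw":1},{"offset":[-0.06,-0.04,-0.023],"roll":2,"claw":1},{"offset":[-0.09,-0.06,-0.023],"roll":3,"claw":1},{"offset":[-0.12,-0.08,-0.023],"roll":4,"claw":1},{"offset":[-0.15,-0.1,-0.023],"roll":5,"claw":1},{"offset":[-0.18,-0.12,-0.023],"roll":6,"claw":1},{"offset":[-0.2,-0.14,-0.023],"roll":7,"claw":1},{"offset":[-0.2,-0.14,-0.023],"roll":7,"claw":1}]' 20; python3 mv.py .477 .215 .19 -11.6
```

```text
time: 0.77
eef_pos: [0.3452, 0.3928, 0.1904]
tcp_rot: [1.595, 2.705, -0.001]
ft_force: [0.8, -0.2, 0.6]
grip_width: 0.0941
t 0.77 tcp [0.3452 0.3928 0.1904] w 0.0941 F [ 0.8 -0.2  0.6]
offset [-0.2194  0.0293  0.0007] roll 6.7575184227896345
```

```bash
python3 -m inch '[{"offset":[-0.035,0.005,0],"roll":1,"claw":1},{"offset":[-0.07,0.01,0],"roll":2,"claw":1},{"offset":[-0.105,0.015,0],"roll":3,"claw":1},{"offset":[-0.14,0.02,0],"roll":4,"claw":1},{"offset":[-0.175,0.024,0],"roll":5,"claw":1},{"offset":[-0.205,0.027,0],"roll":6,"claw":1},{"offset":[-0.219,0.029,0],"roll":6.75,"claw":1},{"offset":[-0.219,0.029,0],"roll":6.75,"claw":1}]'; python3 -m inch '[{"offset":[0,0,0],"roll":0,"claw":1},{"offset":[0,0,0],"roll":0,"claw":1}]'; python3 mv.py .477 .215 .109 -11.6; python3 -c "
from h import *
shot('wrist','w1.png')"
```

```text
time: 1.43
eef_pos: [0.4774, 0.2189, 0.1903]
tcp_rot: [2.429, 1.991, -0.001]
ft_force: [-0.6, 0.3, -0.1]
grip_width: 0.0941
time: 1.6
eef_pos: [0.4751, 0.2229, 0.1901]
tcp_rot: [-2.417, -2.007, 0.001]
ft_force: [-0.3, 0.0, 1.5]
grip_width: 0.094
t 1.6 tcp [0.4751 0.2229 0.1901] w 0.094 F [-0.3  0.   1.5]
offset [-0.0074  0.0034  0.0811] roll 0.16798723067162294
```

View pics/w1.png

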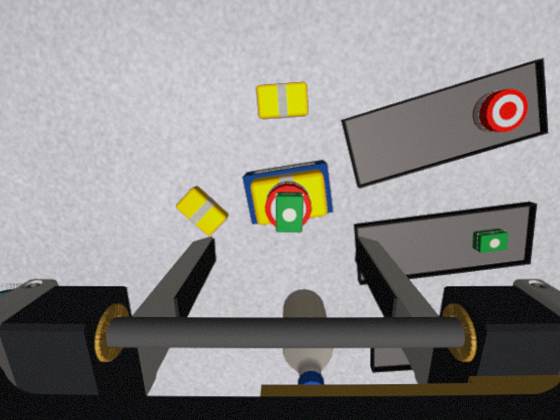

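The wrist view shows the case centred between the fingers at (290,213), on the tin, with nothing in the fingers' way. I'll cross-check its position from this view.

```bash
python3 - <<'E'
from h import *
im,m=load('w1.png')
hsv=cv2.cvtColor(im,cv2.COLOR_RGB2HSV);H,S,V=[hsv[...,i] for i in range(3)]
mk=((H>45)&(H<80)&(S>100)); mk[:,400:]=0
ys,xs=np.nonzero(mk); print(xs.min(),xs.max(),ys.min(),ys.max())
w=((S<60)&(V>150)); w[:205]=0;w[225:]=0;w[:,:280]=0;w[:,302:]=0
ys,xs=np.nonzero(w); print('dot',xs.mean(),ys.mean(),len(xs)); print(ray(m,[[xs.mean(),ys.mean()]],.124))
E
python3 mv.py .477 .215 .15 -11.6
```

```text
0 399 193 419
dot 288.9861111111111 214.61111111111111 144
[[0.47669178 0.21317661 0.124     ]]
t 1.65 tcp [0.475  0.2231 0.1902] w 0.0941 F [-0.4  0.3 -0.3]
offset [-0.0076  0.0035  0.0402] roll 0.1699211040046341
```

```bash
python3 -m inch '[{"offset":[-0.004,0.002,0.01],"roll":0.1,"claw":1},{"offset":[-0.008,0.0035,0.025],"roll":0.17,"claw":0.9},{"offset":[-0.008,0.0035,0.04],"roll":0.17,"claw":0.8},{"offset":[-0.008,0.0035,0.055],"roll":0.17,"claw":0.7},{"offset":[-0.008,0.0035,0.065],"roll":0.17,"claw":0.7},{"offset":[-0.008,0.0035,0.065],"roll":0.17,"claw":0.7},{"offset":[-0.008,0.0035,0.065],"roll":0.17,"claw":0.7}]'; python3 mv.py .477 .2142 .109 -11.6
```

```text
time: 2.23
eef_pos: [0.4774, 0.2136, 0.1251]
tcp_rot: [2.437, 1.982, -0.001]
ft_force: [-0.6, -0.3, 0.7]
grip_width: 0.0658
t 2.23 tcp [0.4774 0.2136 0.1251] w 0.0658 F [-0.6 -0.3  0.7]
offset [ 0.0005 -0.0005  0.0161] roll -0.026348751502226264
```

```bash
python3 -m inch '[{"offset":[0,0,0.006],"roll":0,"claw":0.7},{"offset":[0,0,0.012],"roll":0,"claw":0.7},{"offset":[0,0,0.016],"roll":0,"claw":0.65},{"offset":[0,0,0.016],"roll":0,"claw":0.5},{"offset":[0,0,0.016],"roll":0,"claw":0.4},{"offset":[0,0,0.016],"roll":0,"claw":0.3},{"offset":[0,0,0.016],"roll":0,"claw":0.2},{"offset":[0,0,0.016],"roll":0,"claw":0.1}]' 12; python3 -m inch '[{"offset":[0,0,0],"roll":0,"claw":0.1},{"offset":[0,0,0],"roll":0,"claw":0.1},{"offset":[0,0,0],"roll":0,"claw":0.1},{"offset":[0,0,0],"roll":0,"claw":0.1}]'
```

```text
time: 2.9
eef_pos: [0.4778, 0.2136, 0.1096]
tcp_rot: [2.438, 1.982, 0.0]
ft_force: [0.0, -0.0, -0.2]
grip_width: 0.0312
time: 3.23
eef_pos: [0.4777, 0.2136, 0.1094]
tcp_rot: [2.438, 1.982, 0.0]
ft_force: [-0.2, 1.0, -0.0]
grip_width: 0.0097
```

The width went to 9.7 mm, so the case is not between the pads. I'll look before moving anything.

```bash
python3 - <<'E'
from h import *
a,_=shot('scene','s1.png');b,_=shot('wrist','w2.png')
c=cv2.resize(a[120:260,260:440],(540,420),interpolation=cv2.INTER_CUBIC)
cv2.imwrite('pics/c2.png',np.hstack([c,cv2.resize(b[100:420,120:440],(260,260))[:, :] if 0 else cv2.resize(b[140:300,230:340],(260,420))])[:,:,::-1])
print(ctrl.get_state()['grip_width'])
E
```

```text
0.008956706144130288
```

View pics/c2.png

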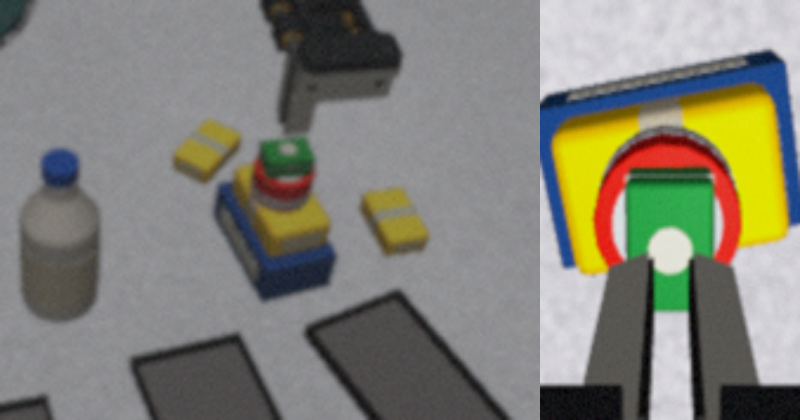

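```bash
python3 - <<'E'
from h import *
im,m=load('s1.png')
p=ctrl.get_state()['eef_pos']
P=[p,[.477,.214,.124],[.477,.214,.104],[.477,.214,.15],[.477,.214,.17]]
print('scene',np.round(proj(m,P)).tolist())
im,m=load('w2.png'); print('wrist',np.round(proj(m,P)).tolist())
# triangulate pile dot: top t0 & scene s0
for f,uv in(('t0.png',None),('s1.png',None)):
    im,m=load(f);h=cv2.cvtColor(im,cv2.COLOR_RGB2HSV);g=((h[...,0]>40)&(h[...,0]<85)&(h[...,1]>90)).astype(np.uint8)
    x0,y0,x1,y1=(160,195,210,240) if f[0]=='t' else (340,155,375,190)
    ys,xs=np.nonzero(g[y0:y1,x0:x1]);print(f,xs.min()+x0,xs.max()+x0,ys.min()+y0,ys.max()+y0)
E
```

```text
scene [[354.0, 174.0], [355.0, 170.0], [354.0, 175.0], [356.0, 162.0], [358.0, 155.0]]
wrist [[286.0, 228.0], [285.0, 234.0], [285.0, 225.0], [285.0, 248.0], [285.0, 262.0]]
t0.png 167 190 206 223
s1.png 348 363 166 178
```

The projections put the case exactly where I measured it, but the fingertips appear higher than the reported TCP. I'll triangulate the tip from the two views and read grasp_offset.

```bash
python3 - <<'E'
from h import *
print('go',ctrl.grasp_offset)
rs=[]
for f,uv in(('s1.png',(359,164)),('w2.png',(286,238))):
    im,m=load(f);a=ray(m,[uv],0.)[0];b=ray(m,[uv],.2)[0];rs.append((a,(b-a)/np.linalg.norm(b-a)))
A=np.zeros((3,3));B=np.zeros(3)
for a,d in rs: Q=np.eye(3)-np.outer(d,d);A+=Q;B+=Q@a
p=np.linalg.solve(A,B);print('tip',p,[np.linalg.norm(np.cross(p-a,d)) for a,d in rs])
a=load('s1.png')[0][130:190,320:400];b=load('w2.png')[0][190:290,240:340]
cv2.imwrite('pics/c3.png',np.hstack([cv2.resize(a,(480,360),interpolation=2),cv2.resize(b,(320,360),interpolation=2)])[:,:,::-1])
E
```

```text
go 0.0188
tip [0.47953989 0.21949315 0.14382711] [np.float64(0.0012401700124267557), np.float64(0.001240170012426816)]
```

View pics/c3.png

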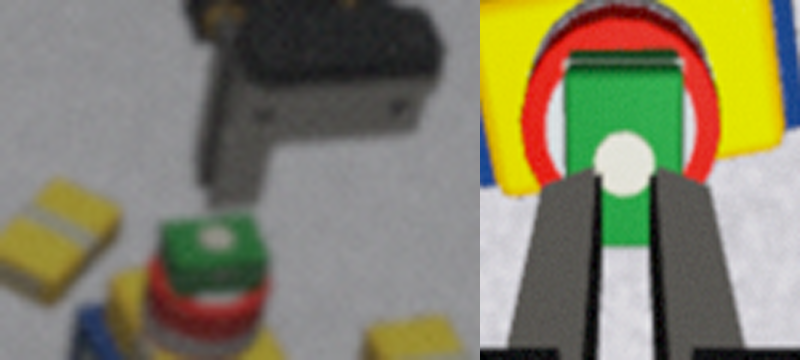

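The tips really are above the case: triangulated at about 0.14 m while the TCP reads 0.109 m. The fingers closed just over the case without touching it. I'll reopen, and use the wrist calibration on known points to see whether the reading or the tool length is off.

```bash
python3 -m inch '[{"offset":[0,0,0],"roll":0,"claw":0.3},{"offset":[0,0,0],"roll":0,"claw":0.5},{"offset":[0,0,0],"roll":0,"claw":0.7},{"offset":[0,0,0],"roll":0,"claw":0.7},{"offset":[0,0,0],"roll":0,"claw":0.7},{"offset":[0,0,0],"roll":0,"claw":0.7},{"offset":[0,0,0],"roll":0,"claw":0.7}]'; python3 - <<'E'
from h import *
im,m=load('t0.png')
im2,m2=load('w1.png')
# tray_tin lip corners from fitted pose, case tray too
for c,a in(((.6979,.2631),6.3),((.6899,.093),-2.9)):
    a=np.radians(a);u=np.array([np.cos(a),np.sin(a)]);v=np.array([-u[1],u[0]])
    P=[np.r_[np.array(c)+s*.13*u+t*.048*v,.014] for s,t in((-1,1),(-1,-1),(1,-1),(1,1))]
    print(np.round(proj(m2,P)).tolist())
s=ctrl.get_state();print(s['grip_width'],s['eef_pos'])
E
```

```text
time: 3.92
eef_pos: [0.4777, 0.2136, 0.1094]
tcp_rot: [2.438, 1.982, -0.0]
ft_force: [-1.1, -0.5, -0.1]
grip_width: 0.0524
[[342.0, 118.0], [358.0, 187.0], [547.0, 132.0], [542.0, 56.0]]
[[355.0, 224.0], [359.0, 283.0], [530.0, 262.0], [536.0, 201.0]]
0.05243368261187256 [0.4776891  0.21356316 0.10936562]
```

The predicted tray corners match the wrist image to within 2 px, so the arm pose is right and the fingers are simply shorter than the stated TCP by about 30 mm. I'll lower in steps, watching the force and the scene view.

```bash
python3 -m inch '[{"offset":[0,0,0],"roll":0,"claw":0.7},{"offset":[0,0,0],"roll":0,"claw":0.7},{"offset":[0,0,0.004],"roll":0,"claw":0.7},{"offset":[0,0,0.009],"roll":0,"claw":0.7},{"offset":[0,0,0.014],"roll":0,"claw":0.7},{"offset":[0,0,0.02],"roll":0,"claw":0.7},{"offset":[0,0,0.02],"roll":0,"claw":0.7},{"offset":[0,0,0.02],"roll":0,"claw":0.7}]'; python3 - <<'E'
from h import *
a,m=shot('scene','s2.png')
print(ctrl.get_state()['grip_width'])
p=ctrl.get_state()['eef_pos'];print(p,np.round(proj(m,[p,p+[0,0,.03]])))
w=ctrl.get_state()['grip_width']
b,_=shot('wrist','w3.png')
cv2.imwrite('pics/c4.png',np.hstack([cv2.resize(a[130:190,320:400],(480,360),interpolation=2),cv2.resize(b[170:290,230:340],(320,360),interpolation=2)])[:,:,::-1])
E
```

```text
time: 4.58
eef_pos: [0.4774, 0.2133, 0.0889]
tcp_rot: [2.438, 1.981, -0.002]
ft_force: [0.3, 0.2, 0.6]
grip_width: 0.0658
0.06582447694141219
[0.47765146 0.21345343 0.089217  ] [[353. 180.]
 [354. 171.]]
```

View pics/c4.png

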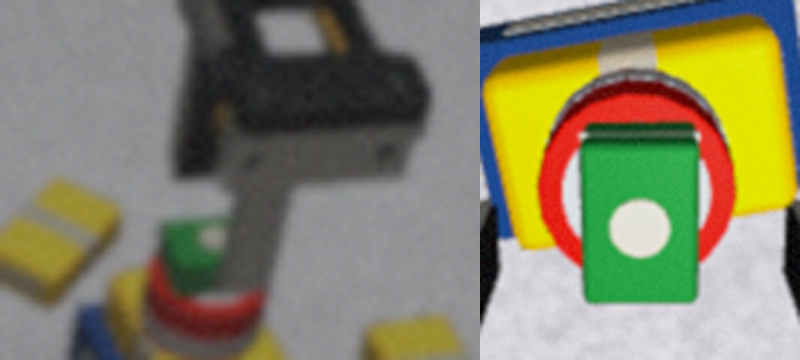

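```bash
python3 - <<'E'
from h import *
im,m=load('s2.png')
d=np.array([np.cos(-.2025),np.sin(-.2025)])
for r in(.033,.039,.045):
  for z in(.089,.1,.11,.12,.13):
    print(r,z,np.round(proj(m,[np.r_[np.array([.4775,.2134])+d*r,z]])[0],1),end=' ')
  print()
E
```

```text
0.033 0.089 [356.  189.2] 0.033 0.1 [356.7 186.1] 0.033 0.11 [357.3 183.2] 0.033 0.12 [358.  180.3] 0.033 0.13 [358.6 177.3] 
0.039 0.089 [356.6 190.9] 0.039 0.1 [357.3 187.8] 0.039 0.11 [358.  184.9] 0.039 0.12 [358.6 182. ] 0.039 0.13 [359.3 179. ] 
0.045 0.089 [357.3 192.7] 0.045 0.1 [358.  189.6] 0.045 0.11 [358.6 186.7] 0.045 0.12 [359.3 183.8] 0.045 0.13 [359.9 180.8]
```

The tips sit about 35–40 mm above the reported TCP when open. I'll lower another 12 mm and close, keeping the measured ratio between TCP height and case bottom for the placing.

```bash
python3 -m inch '[{"offset":[0,0,0.004],"roll":0,"claw":0.7},{"offset":[0,0,0.008],"roll":0,"claw":0.7},{"offset":[0,0,0.012],"roll":0,"claw":0.7},{"offset":[0,0,0.012],"roll":0,"claw":0.6},{"offset":[0,0,0.012],"roll":0,"claw":0.5},{"offset":[0,0,0.012],"roll":0,"claw":0.4},{"offset":[0,0,0.012],"roll":0,"claw":0.3},{"offset":[0,0,0.012],"roll":0,"claw":0.2}]' 12; python3 -m inch '[{"offset":[0,0,0],"roll":0,"claw":0.2},{"offset":[0,0,0],"roll":0,"claw":0.2},{"offset":[0,0,0],"roll":0,"claw":0.2}]'
```

```text
time: 5.35
eef_pos: [0.4778, 0.2136, 0.0775]
tcp_rot: [2.438, 1.982, 0.0]
ft_force: [-0.8, -0.1, -0.3]
grip_width: 0.0359
time: 5.6
eef_pos: [0.4778, 0.2136, 0.0775]
tcp_rot: [2.438, 1.982, 0.0]
ft_force: [-0.2, 0.3, 1.1]
grip_width: 0.028
```

```bash
python3 -m inch '[{"offset":[0,0,-0.004],"roll":0,"claw":0.2},{"offset":[0,0,-0.012],"roll":0,"claw":0.2},{"offset":[0,0,-0.024],"roll":0,"claw":0.2},{"offset":[0,0,-0.04],"roll":0,"claw":0.2},{"offset":[0,0,-0.056],"roll":0,"claw":0.2},{"offset":[0,0,-0.07],"roll":0,"claw":0.2},{"offset":[0,0,-0.08],"roll":0,"claw":0.2},{"offset":[0,0,-0.08],"roll":0,"claw":0.2}]' 20; python3 mv.py .63 .096 .1 87.1
```

```text
time: 6.27
eef_pos: [0.4786, 0.214, 0.1596]
tcp_rot: [2.438, 1.981, 0.005]
ft_force: [0.9, -0.8, 0.2]
grip_width: 0.0277
t 6.27 tcp [0.4786 0.214  0.1596] w 0.0277 F [ 0.9 -0.8  0.2]
offset [-0.0847  0.1722  0.0598] roll 13.518342347331549
```

```bash
python3 -m inch '[{"offset":[-0.006,0.012,0],"roll":0.8,"claw":0.2},{"offset":[-0.012,0.024,0],"roll":1.7,"claw":0.2},{"offset":[-0.02,0.04,0],"roll":2.6,"claw":0.2},{"offset":[-0.028,0.056,0],"roll":3.5,"claw":0.2},{"offset":[-0.036,0.072,0],"roll":4.4,"claw":0.2},{"offset":[-0.042,0.085,0],"roll":5.3,"claw":0.2},{"offset":[-0.046,0.092,0],"roll":6.1,"claw":0.2},{"offset":[-0.048,0.096,0],"roll":6.7,"claw":0.2}]'; python3 mv.py .63 .096 .1 87.1
```

```text
time: 6.93
eef_pos: [0.5623, 0.1457, 0.1566]
tcp_rot: [2.972, 1.014, -0.001]
ft_force: [-0.2, -0.4, -0.1]
grip_width: 0.0279
t 6.93 tcp [0.5623 0.1457 0.1566] w 0.0279 F [-0.2 -0.4 -0.1]
offset [0.0232 0.0807 0.0567] roll 6.762669240390603
```

```bash
python3 -m inch '[{"offset":[0.003,0.01,0],"roll":0.9,"claw":0.2},{"offset":[0.006,0.022,0],"roll":1.8,"claw":0.2},{"offset":[0.01,0.036,0.005],"roll":2.7,"claw":0.2},{"offset":[0.014,0.05,0.01],"roll":3.6,"claw":0.2},{"offset":[0.018,0.064,0.015],"roll":4.5,"claw":0.2},{"offset":[0.021,0.074,0.02],"roll":5.4,"claw":0.2},{"offset":[0.023,0.08,0.025],"roll":6.2,"claw":0.2},{"offset":[0.023,0.081,0.03],"roll":6.76,"claw":0.2}]'; python3 -m inch '[{"offset":[0,0,0],"roll":0,"claw":0.2},{"offset":[0,0,0],"roll":0,"claw":0.2},{"offset":[0,0,0],"roll":0,"claw":0.2}]';  python3 mv.py .63 .096 .0 87.1; python3 - <<'E'
from h import *
shot('wrist','w4.png');a,m=shot('scene','s4.png')
E
```

```text
time: 7.6
eef_pos: [0.6303, 0.0961, 0.1263]
tcp_rot: [3.139, -0.079, -0.001]
ft_force: [0.2, 0.2, 0.2]
grip_width: 0.0279
time: 7.85
eef_pos: [0.6297, 0.0975, 0.1274]
tcp_rot: [3.141, -0.066, -0.0]
ft_force: [-0.3, 0.1, 0.7]
grip_width: 0.0279
t 7.85 tcp [0.6297 0.0975 0.1274] w 0.0279 F [-0.3  0.1  0.7]
offset [0.0004 0.0015 0.1274] roll 0.08277952709133274
```

View pics/w4.png

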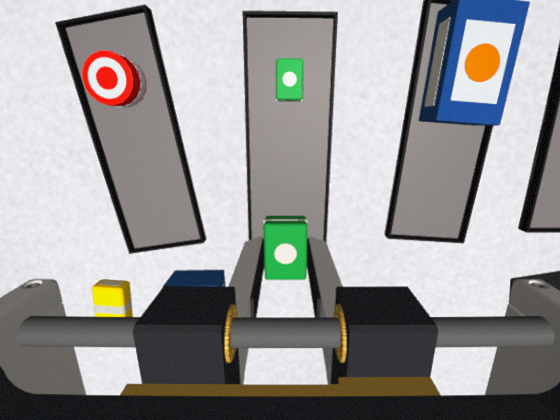

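The case is held upright and aligned above the case tray, with its dot at (286,254).

```bash
python3 - <<'E'
from h import *
im,m=load('w4.png');print(ray(m,[(286,254)],.174))
E
python3 -m inch '[{"offset":[0,0.001,0.012],"roll":0,"claw":0.2},{"offset":[0,0.001,0.03],"roll":0,"claw":0.2},{"offset":[0,0.001,0.05],"roll":0,"claw":0.2},{"offset":[0,0.001,0.07],"roll":0,"claw":0.2},{"offset":[0,0.001,0.09],"roll":0,"claw":0.2},{"offset":[0,0.001,0.105],"roll":0,"claw":0.2},{"offset":[0,0.001,0.115],"roll":0,"claw":0.2},{"offset":[0,0.001,0.12],"roll":0,"claw":0.2}]';python3 -m inch '[{"offset":[0,0,0],"roll":0,"claw":0.2},{"offset":[0,0,0],"roll":0,"claw":0.2}]'; python3 mv.py .63 .096 -.0225 87.1
```

```text
[[0.62898352 0.09572236 0.174     ]]
time: 8.62
eef_pos: [0.6292, 0.0962, 0.0059]
tcp_rot: [3.14, -0.069, -0.002]
ft_force: [0.0, -0.1, 0.6]
grip_width: 0.0276
time: 8.78
eef_pos: [0.6302, 0.0962, 0.0079]
tcp_rot: [3.141, -0.07, 0.001]
ft_force: [0.5, -0.1, 0.0]
grip_width: 0.0277
t 8.78 tcp [0.6302 0.0962 0.0079] w 0.0277 F [ 0.5 -0.1  0. ]
offset [-0.0002  0.0002  0.0304] roll 0.05951029655266401
```

```bash
python3 -m inch '[{"offset":[0,0,0.006],"roll":0,"claw":0.2},{"offset":[0,0,0.014],"roll":0,"claw":0.2},{"offset":[0,0,0.02],"roll":0,"claw":0.2},{"offset":[0,0,0.024],"roll":0,"claw":0.2},{"offset":[0,0,0.027],"roll":0,"claw":0.2},{"offset":[0,0,0.027],"roll":0,"claw":0.2},{"offset":[0,0,0.027],"roll":0,"claw":0.2}]'; python3 -m inch '[{"offset":[0,0,0.001],"roll":0,"claw":0.2},{"offset":[0,0,0.002],"roll":0,"claw":0.2},{"offset":[0,0,0.002],"roll":0,"claw":0.2}]';python3 -m inch '[{"offset":[0,0,0.001],"roll":0,"claw":0.2},{"offset":[0,0,0.0015],"roll":0,"claw":0.2},{"offset":[0,0,0.0015],"roll":0,"claw":0.2}]'
```

```text
time: 9.37
eef_pos: [0.6298, 0.0962, -0.0197]
tcp_rot: [3.141, -0.07, -0.0]
ft_force: [-0.4, -0.2, 0.5]
grip_width: 0.0275
time: 9.62
eef_pos: [0.6298, 0.0963, -0.0216]
tcp_rot: [3.141, -0.07, 0.0]
ft_force: [-0.2, -0.6, 0.3]
grip_width: 0.0275
time: 9.87
eef_pos: [0.63, 0.0963, -0.0225]
tcp_rot: [-3.141, 0.07, -0.001]
ft_force: [-4.4, 0.7, 9.4]
grip_width: 0.0281
```

Contact (9 N) came at -0.0225, exactly as predicted. Now I release and lift.

```bash
python3 -m inch '[{"offset":[0,0,-0.0005],"roll":0,"claw":0.32},{"offset":[0,0,-0.0005],"roll":0,"claw":0.36},{"offset":[0,0,-0.0005],"roll":0,"claw":0.42},{"offset":[0,0,-0.0005],"roll":0,"claw":0.5},{"offset":[0,0,-0.0005],"roll":0,"claw":0.55},{"offset":[0,0,-0.0005],"roll":0,"claw":0.55},{"offset":[0,0,-0.0005],"roll":0,"claw":0.55},{"offset":[0,0,-0.0005],"roll":0,"claw":0.55}]'; python3 -m inch '[{"offset":[0,0,-0.01],"roll":0,"claw":0.55},{"offset":[0,0,-0.03],"roll":0,"claw":0.55},{"offset":[0,0,-0.06],"roll":0,"claw":0.55},{"offset":[0,0,-0.09],"roll":0,"claw":0.7},{"offset":[0,0,-0.12],"roll":0,"claw":1},{"offset":[0,0,-0.15],"roll":0,"claw":1},{"offset":[0,0,-0.17],"roll":0,"claw":1},{"offset":[0,0,-0.18],"roll":0,"claw":1}]'; cat > c.py <<'E'
from h import *
import sys
def comp(f,lo,hi,roi,z):
    im,m=load(f);h=cv2.cvtColor(im,cv2.COLOR_RGB2HSV);H=h[...,0]; g=((H>=lo)&(H<=hi)) if lo<hi else ((H>=lo)|(H<=hi)); g&=(h[...,1]>110)
    x0,y0,x1,y1=roi; k=np.zeros(g.shape,np.uint8);k[y0:y1,x0:x1]=g[y0:y1,x0:x1]
    n,l,s,c=cv2.connectedComponentsWithStats(k)
    k=(np.isin(l,[i for i in range(1,n) if s[i,4]>40])).astype(np.uint8)
    pts=np.argwhere(k)[:,::-1]
    w=ray(m,pts,z)[:,:2]*1000;r=cv2.minAreaRect(w.astype(np.float32));b=cv2.boxPoints(r);e=[b[1]-b[0],b[2]-b[1]];L=max(e,key=np.linalg.norm);a=(np.degrees(np.arctan2(L[1],L[0]))+90)%180-90
    print(f,'px',pts.mean(0).round(),'ctr',np.round(r[0],1),'size',np.round(sorted(r[1]),1),'axis',round(a,1))
E
python3 - <<'E'
from c import *
shot('top','t1.png')
comp('t1.png',45,80,(225,120,280,185),.024)
comp('t1.png',172,8,(150,190,215,250),.104)
comp('t1.png',22,34,(150,190,215,250),.074)
E
python3 mv.py .4755 .212 .19
```

```text
time: 10.53
eef_pos: [0.6298, 0.0963, -0.0227]
tcp_rot: [3.141, -0.07, -0.0]
ft_force: [0.4, -0.6, -0.1]
grip_width: 0.0515
time: 11.2
eef_pos: [0.6308, 0.0962, 0.161]
tcp_rot: [-3.14, 0.07, -0.005]
ft_force: [-0.2, -0.1, 0.1]
grip_width: 0.0817
t1.png px [249. 147.] ctr [629.   97.5] size [27.5 40.8] axis -3.7
t 11.25 tcp [0.6311 0.0963 0.1612] w 0.0855 F [0.6 0.3 2.4]
offset [-0.1605 -0.1087 -0.0293] roll NoneTraceback (most recent call last):
  File "<stdin>", line 4, in <module>
  File "c.py", line 9, in comp
    w=ray(m,pts,z)[:,:2]*1000;r=cv2.minAreaRect(w.astype(np.float32));b=cv2.boxPoints(r);e=[b[1]-b[0],b[2]-b[1]];L=max(e,key=np.linalg.norm);a=(np.degrees(np.arctan2(L[1],L[0]))+90)%180-90
      ~~~^^^^^^^^^
  File "h.py", line 11, in ray
    k,d=K(m); p=cv2.undistortPoints(np.array(uv,float).reshape(-1,1,2),k,d).reshape(-1,2)
                ~~~~~~~~~~~~~~~~~~~^^^^^^^^^^^^^^^^^^^^^^^^^^^^^^^^^^^^^^^^
cv2.error: OpenCV(4.12.0) /io/opencv/modules/calib3d/src/undistort.dispatch.cpp:347: error: (-215:Assertion failed) CV_IS_MAT(_src) && CV_IS_MAT(_dst) && (_src->rows == 1 || _src->cols == 1) && (_dst->rows == 1 || _dst->cols == 1) && _src->cols + _src->rows - 1 == _dst->rows + _dst->cols - 1 && (CV_MAT_TYPE(_src->type) == CV_32FC2 || CV_MAT_TYPE(_src->type) == CV_64FC2) && (CV_MAT_TYPE(_dst->type) == CV_32FC2 || CV_MAT_TYPE(_dst->type) == CV_64FC2) in function 'cvUndistortPointsInternal'
```

Case is in place: (629, 97.5), axis -3.7°, against the tray target (630, 96), -2.9°. Next is the tin.

```bash
python3 -m inch '[{"offset":[-0.015,-0.01,0],"roll":0,"claw":1},{"offset":[-0.04,-0.027,0],"roll":0,"claw":1},{"offset":[-0.07,-0.047,0],"roll":0,"claw":1},{"offset":[-0.1,-0.067,0],"roll":0,"claw":1},{"offset":[-0.13,-0.088,0],"roll":0,"claw":1},{"offset":[-0.15,-0.101,0],"roll":0,"claw":1},{"offset":[-0.1605,-0.1085,0],"roll":0,"claw":1},{"offset":[-0.1605,-0.1085,0],"roll":0,"claw":1}]';python3 -m inch '[{"offset":[0,0,0],"roll":0,"claw":1},{"offset":[0,0,0],"roll":0,"claw":1},{"offset":[0,0,0],"roll":0,"claw":1}]'; python3 - <<'E'
from c import *
im,m=shot('wrist','w5.png'); print(np.round(proj(m,[[.4755,.212,.104],[.4755,.212,.074],[.48,.215,.042]])))
E
python3 mv.py .4755 .212 .12 88
```

```text
time: 11.92
eef_pos: [0.4716, 0.214, 0.1565]
tcp_rot: [-3.141, 0.064, 0.003]
ft_force: [0.1, -0.3, 0.7]
grip_width: 0.0938
time: 12.17
eef_pos: [0.475, 0.2108, 0.1571]
tcp_rot: [3.14, -0.072, 0.0]
ft_force: [0.3, -0.9, 0.0]
grip_width: 0.0944
[[282. 210.]
 [283. 202.]
 [280. 191.]]
t 12.22 tcp [0.4749 0.2109 0.1571] w 0.094 F [-0.5  0.2  0.4]
offset [ 0.0005 -0.0012  0.0371] roll -0.1057647120335427
```

View pics/w5.png

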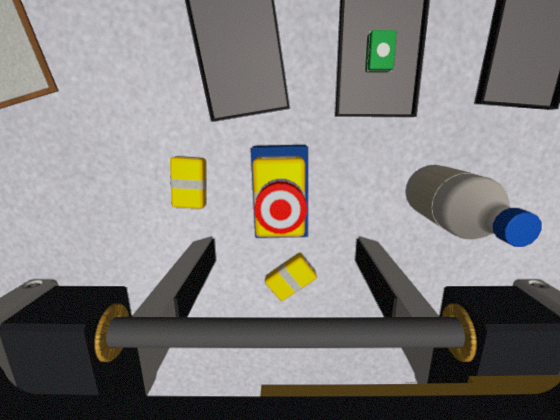

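The wrist view shows the tin lid centred at (280,208), soap and carton below it undisturbed, and the case flat in its tray at (383,50).

```bash
python3 - <<'E'
from c import *
comp('w5.png',172,8,(240,170,320,240),.104)
comp('w5.png',22,34,(240,140,320,245),.074)
comp('w5.png',105,125,(240,140,320,245),.042)
comp('w5.png',22,34,(160,140,215,220),.02)
E
python3 mv.py .4755 .212 .052
```

```text
w5.png px [280. 206.] ctr [477.7 214. ] size [50.4 51.2] axis -47.7
w5.png px [278. 183.] ctr [480.  215.9] size [54.  87.2] axis -1.7
w5.png px [284. 160.] ctr [478.3 215.4] size [ 63.9 109.7] axis -1.5
w5.png px [188. 182.] ctr [491.4 329.9] size [43.2 63.8] axis -6.8
t 12.22 tcp [0.4749 0.2109 0.1571] w 0.094 F [-0.5  0.2  0.4]
offset [ 0.0005 -0.0012  0.1051] roll None
```

```bash
python3 -m inch '[{"offset":[0.002,-0.0025,0.015],"roll":0.0,"claw":1},{"offset":[0.002,-0.0025,0.035],"roll":0,"claw":1},{"offset":[0.002,-0.0025,0.055],"roll":0,"claw":1},{"offset":[0.002,-0.0025,0.075],"roll":0,"claw":1},{"offset":[0.002,-0.0025,0.092],"roll":0,"claw":1},{"offset":[0.002,-0.0025,0.105],"roll":0,"claw":1},{"offset":[0.002,-0.0025,0.105],"roll":0,"claw":1},{"offset":[0.002,-0.0025,0.105],"roll":0,"claw":0.9}]' 15;python3 -m inch '[{"offset":[0,0,0],"roll":0,"claw":0.8},{"offset":[0,0,0],"roll":0,"claw":0.7},{"offset":[0,0,0],"roll":0,"claw":0.6},{"offset":[0,0,0],"roll":0,"claw":0.5},{"offset":[0,0,0],"roll":0,"claw":0.45},{"offset":[0,0,0],"roll":0,"claw":0.45},{"offset":[0,0,0],"roll":0,"claw":0.45},{"offset":[0,0,0],"roll":0,"claw":0.45}]'; python3 mv.py .477 .2135 .052
```

```text
time: 12.88
eef_pos: [0.4766, 0.2136, 0.0523]
tcp_rot: [3.14, -0.071, -0.001]
ft_force: [0.2, -0.2, 0.9]
grip_width: 0.0901
time: 13.55
eef_pos: [0.4765, 0.2144, 0.0526]
tcp_rot: [-3.141, 0.07, -0.0]
ft_force: [-1.8, -0.7, 6.6]
grip_width: 0.0517
t 13.55 tcp [0.4765 0.2144 0.0526] w 0.0517 F [-1.8 -0.7  6.6]
offset [0.0006 0.0009 0.0006] roll None
```

```bash
python3 -m inch '[{"offset":[0,0,0],"roll":0,"claw":0.45},{"offset":[0,0,-0.004],"roll":0,"claw":0.45},{"offset":[0,0,-0.012],"roll":0,"claw":0.45},{"offset":[0,0,-0.026],"roll":0,"claw":0.45},{"offset":[0,0,-0.042],"roll":0,"claw":0.45},{"offset":[0,0,-0.058],"roll":0,"claw":0.45},{"offset":[0,0,-0.068],"roll":0,"claw":0.45},{"offset":[0,0,-0.07],"roll":0,"claw":0.45}]' 25; python3 mv.py .6383 .2565 .06 96.3
```

```text
time: 14.22
eef_pos: [0.4771, 0.2146, 0.1242]
tcp_rot: [-3.139, 0.07, -0.003]
ft_force: [-0.5, 0.3, -0.4]
grip_width: 0.0516
t 14.22 tcp [0.4771 0.2146 0.1242] w 0.0516 F [-0.5  0.3 -0.4]
offset [ 0.159  -0.0489  0.0645] roll -1.4744769865582914
```

```bash
python3 -m inch '[{"offset":[0.012,-0.004,0],"roll":-0.2,"claw":0.45},{"offset":[0.035,-0.011,0],"roll":-0.4,"claw":0.45},{"offset":[0.062,-0.019,0],"roll":-0.7,"claw":0.45},{"offset":[0.09,-0.028,0],"roll":-1,"claw":0.45},{"offset":[0.118,-0.036,0],"roll":-1.3,"claw":0.45},{"offset":[0.14,-0.043,0],"roll":-1.47,"claw":0.45},{"offset":[0.155,-0.048,0],"roll":-1.47,"claw":0.45},{"offset":[0.159,-0.049,0],"roll":-1.47,"claw":0.45}]'; python3 -m inch '[{"offset":[0,0,0],"roll":0,"claw":0.45},{"offset":[0,0,0],"roll":0,"claw":0.45},{"offset":[0,0,0],"roll":0,"claw":0.45}]'; python3 mv.py .6383 .2565 -.0174 96.3; python3 - <<'E'
from c import *
shot('wrist','w6.png');comp('w6.png',172,8,(230,200,340,330),.104+.125-.0526)
E
```

```text
time: 14.88
eef_pos: [0.6388, 0.2561, 0.121]
tcp_rot: [3.136, 0.172, -0.001]
ft_force: [-0.5, -0.9, -1.1]
grip_width: 0.0517
time: 15.13
eef_pos: [0.6365, 0.256, 0.1223]
tcp_rot: [-3.137, -0.172, 0.001]
ft_force: [-0.2, 0.4, -0.7]
grip_width: 0.0514
t 15.13 tcp [0.6365 0.256  0.1223] w 0.0514 F [-0.2  0.4 -0.7]
offset [ 0.0019 -0.0002  0.1397] roll -0.004181726464745831
w6.png px [285. 250.] ctr [638.9 255.5] size [50.6 53.5] axis 34.9
```

```bash
python3 -m inch '[{"offset":[0.001,0,0.012],"roll":0,"claw":0.45},{"offset":[0.001,0,0.032],"roll":0,"claw":0.45},{"offset":[0.001,0,0.054],"roll":0,"claw":0.45},{"offset":[0.001,0,0.076],"roll":0,"claw":0.45},{"offset":[0.001,0,0.096],"roll":0,"claw":0.45},{"offset":[0.001,0,0.11],"roll":0,"claw":0.45},{"offset":[0.001,0,0.12],"roll":0,"claw":0.45},{"offset":[0.001,0,0.122],"roll":0,"claw":0.45}]'; python3 -m inch '[{"offset":[0,0,0],"roll":0,"claw":0.45},{"offset":[0,0,0],"roll":0,"claw":0.45}]'; python3 mv.py .6383 .2565 -.0174 96.3
```

```text
time: 15.85
eef_pos: [0.6374, 0.256, -0.0015]
tcp_rot: [3.136, 0.172, -0.003]
ft_force: [-0.0, -0.8, -0.7]
grip_width: 0.0515
time: 16.02
eef_pos: [0.639, 0.2564, 0.0013]
tcp_rot: [-3.137, -0.172, -0.002]
ft_force: [0.1, 0.2, -0.2]
grip_width: 0.0515
t 16.02 tcp [0.639  0.2564 0.0013] w 0.0515 F [ 0.1  0.2 -0.2]
offset [-0.0007 -0.0002  0.0187] roll -0.004285896988288111
```

```bash
python3 -m inch '[{"offset":[0,0,0.004],"roll":0,"claw":0.45},{"offset":[0,0,0.009],"roll":0,"claw":0.45},{"offset":[0,0,0.013],"roll":0,"claw":0.45},{"offset":[0,0,0.016],"roll":0,"claw":0.45},{"offset":[0,0,0.016],"roll":0,"claw":0.45},{"offset":[0,0,0.016],"roll":0,"claw":0.45}]'; python3 -m inch '[{"offset":[0,0,0.001],"roll":0,"claw":0.45},{"offset":[0,0,0.002],"roll":0,"claw":0.45},{"offset":[0,0,0.002],"roll":0,"claw":0.45}]'; python3 -m inch '[{"offset":[0,0,0.001],"roll":0,"claw":0.45},{"offset":[0,0,0.0012],"roll":0,"claw":0.45},{"offset":[0,0,0.0012],"roll":0,"claw":0.45}]'
```

```text
time: 16.52
eef_pos: [0.6383, 0.2561, -0.0158]
tcp_rot: [3.137, 0.172, -0.0]
ft_force: [0.9, -0.3, -2.0]
grip_width: 0.0513
time: 16.77
eef_pos: [0.6386, 0.2563, -0.0173]
tcp_rot: [-3.137, -0.172, -0.001]
ft_force: [-1.2, -0.4, 1.7]
grip_width: 0.0513
time: 17.02
eef_pos: [0.6387, 0.2563, -0.0174]
tcp_rot: [-3.136, -0.172, -0.001]
ft_force: [-8.1, -1.8, 20.2]
grip_width: 0.0512
```

Touched down. Release and lift.

```bash
python3 -m inch '[{"offset":[0,0,-0.001],"roll":0,"claw":0.56},{"offset":[0,0,-0.001],"roll":0,"claw":0.6},{"offset":[0,0,-0.001],"roll":0,"claw":0.65},{"offset":[0,0,-0.001],"roll":0,"claw":0.7},{"offset":[0,0,-0.001],"roll":0,"claw":0.75},{"offset":[0,0,-0.001],"roll":0,"claw":0.75},{"offset":[0,0,-0.001],"roll":0,"claw":0.75},{"offset":[0,0,-0.001],"roll":0,"claw":0.75}]'; python3 -m inch '[{"offset":[0,0,-0.01],"roll":0,"claw":0.75},{"offset":[0,0,-0.03],"roll":0,"claw":0.75},{"offset":[0,0,-0.06],"roll":0,"claw":0.75},{"offset":[0,0,-0.09],"roll":0,"claw":0.85},{"offset":[0,0,-0.12],"roll":0,"claw":1},{"offset":[0,0,-0.14],"roll":0,"claw":1},{"offset":[0,0,-0.155],"roll":0,"claw":1},{"offset":[0,0,-0.16],"roll":0,"claw":1}]'; python3 - <<'E'
from c import *
shot('wrist','w7.png')
try: comp('w7.png',172,8,(200,160,360,330),.034)
except Exception as e: print('none')
E
python3 mv.py .48 .2155 .14 88.4
```

```text
time: 17.68
eef_pos: [0.6384, 0.2562, -0.0179]
tcp_rot: [3.137, 0.172, -0.0]
ft_force: [0.7, 0.9, 0.2]
grip_width: 0.0708
time: 18.35
eef_pos: [0.6395, 0.2565, 0.1456]
tcp_rot: [-3.135, -0.172, -0.005]
ft_force: [0.3, 0.1, -0.7]
grip_width: 0.0939
w7.png px [285. 196.] ctr [638.5 255. ] size [51.2 52. ] axis 51.2
t 18.4 tcp [0.6393 0.2564 0.1449] w 0.0938 F [-0.2 -0.3  1.3]
offset [-0.1628  0.0233  0.0044] roll 1.311819930321093
```

Tin measured at (638.5, 255) against target (638, 256.5). Now the soap.

```bash
python3 -m inch '[{"offset":[-0.015,0.002,0],"roll":0.2,"claw":1},{"offset":[-0.04,0.006,0],"roll":0.4,"claw":1},{"offset":[-0.068,0.01,0],"roll":0.7,"claw":1},{"offset":[-0.098,0.014,0],"roll":1,"claw":1},{"offset":[-0.128,0.018,0],"roll":1.3,"claw":1},{"offset":[-0.15,0.022,0],"roll":1.31,"claw":1},{"offset":[-0.162,0.0233,0],"roll":1.31,"claw":1},{"offset":[-0.163,0.0233,0],"roll":1.31,"claw":1}]';python3 -m inch '[{"offset":[0,0,0],"roll":0,"claw":1},{"offset":[0,0,0],"roll":0,"claw":1},{"offset":[0,0,0],"roll":0,"claw":1}]'; python3 - <<'E'
from c import *
im,m=shot('wrist','w8.png')
comp('w8.png',22,34,(240,120,325,250),.074)
comp('w8.png',105,125,(235,120,325,250),.042)
E
python3 mv.py .48 .2155 .02 88.4
```

```text
time: 19.07
eef_pos: [0.4765, 0.215, 0.1416]
tcp_rot: [-3.141, 0.043, 0.003]
ft_force: [0.7, -0.8, 1.0]
grip_width: 0.0938
time: 19.32
eef_pos: [0.4797, 0.2152, 0.1419]
tcp_rot: [3.14, -0.044, 0.0]
ft_force: [-0.2, -0.9, 0.4]
grip_width: 0.0941
w8.png px [283. 203.] ctr [480.1 215.9] size [54. 87.] axis -1.9
w8.png px [288. 165.] ctr [479.  215.3] size [ 64.3 109.4] axis -1.5
t 19.37 tcp [0.4796 0.2151 0.1419] w 0.0944 F [ 0.4 -0.4 -0.4]
offset [ 0.0004 -0.0005  0.1219] roll -0.0011804564246820821
```

View pics/w8.png

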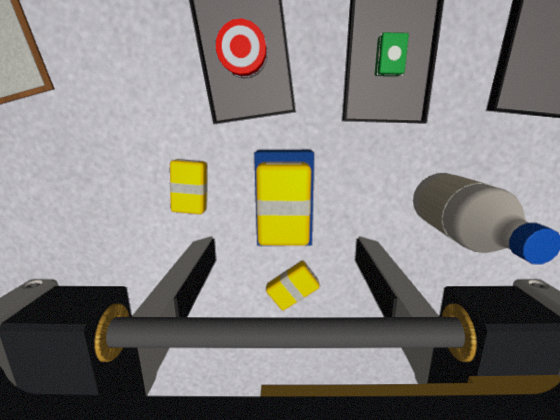

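The tin and case sit flat in their trays, and the soap lies centred at (284,204), square between the fingers. Descend and grip.

```bash
python3 -m inch '[{"offset":[0,-0.0005,0.012],"roll":0,"claw":1},{"offset":[0,-0.0005,0.032],"roll":0,"claw":1},{"offset":[0,-0.0005,0.056],"roll":0,"claw":1},{"offset":[0,-0.0005,0.08],"roll":0,"claw":1},{"offset":[0,-0.0005,0.1],"roll":0,"claw":1},{"offset":[0,-0.0005,0.115],"roll":0,"claw":1},{"offset":[0,-0.0005,0.122],"roll":0,"claw":1},{"offset":[0,-0.0005,0.122],"roll":0,"claw":1}]' 15;python3 -m inch '[{"offset":[0,0,0],"roll":0,"claw":0.9},{"offset":[0,0,0],"roll":0,"claw":0.8},{"offset":[0,0,0],"roll":0,"claw":0.7},{"offset":[0,0,0],"roll":0,"claw":0.6},{"offset":[0,0,0],"roll":0,"claw":0.5},{"offset":[0,0,0],"roll":0,"claw":0.5},{"offset":[0,0,0],"roll":0,"claw":0.5},{"offset":[0,0,0],"roll":0,"claw":0.5}]'; python3 mv.py .48 .2155 .02 88.4
```

```text
time: 20.03
eef_pos: [0.4783, 0.2149, 0.0183]
tcp_rot: [3.139, -0.044, -0.003]
ft_force: [-0.8, -0.1, -0.3]
grip_width: 0.0937
time: 20.7
eef_pos: [0.4791, 0.216, 0.0205]
tcp_rot: [-3.141, 0.043, -0.0]
ft_force: [-1.2, 1.4, 5.9]
grip_width: 0.0562
t 20.7 tcp [0.4791 0.216  0.0205] w 0.0562 F [-1.2  1.4  5.9]
offset [0.0009 0.0005 0.0005] roll 0.0035151377610986856
```

```bash
python3 -m inch '[{"offset":[0,0,0],"roll":0,"claw":0.5},{"offset":[0,0,-0.004],"roll":0,"claw":0.5},{"offset":[0,0,-0.014],"roll":0,"claw":0.5},{"offset":[0,0,-0.032],"roll":0,"claw":0.5},{"offset":[0,0,-0.054],"roll":0,"claw":0.5},{"offset":[0,0,-0.076],"roll":0,"claw":0.5},{"offset":[0,0,-0.092],"roll":0,"claw":0.5},{"offset":[0,0,-0.1],"roll":0,"claw":0.5}]' 35; python3 mv.py .6386 .16 .12 87.6
```

```text
time: 21.37
eef_pos: [0.4797, 0.2159, 0.1226]
tcp_rot: [-3.14, 0.044, -0.003]
ft_force: [-0.2, -0.1, -1.2]
grip_width: 0.0559
t 21.37 tcp [0.4797 0.2159 0.1226] w 0.0559 F [-0.2 -0.1 -1.2]
offset [0.1604 0.0514 0.0029] roll 0.1318596999618317
```

```bash
python3 -m inch '[{"offset":[0.012,0.004,0],"roll":0.1,"claw":0.5},{"offset":[0.034,0.011,0],"roll":0.13,"claw":0.5},{"offset":[0.06,0.019,0],"roll":0.13,"claw":0.5},{"offset":[0.088,0.028,0],"roll":0.13,"claw":0.5},{"offset":[0.116,0.037,0],"roll":0.13,"claw":0.5},{"offset":[0.138,0.045,0],"roll":0.13,"claw":0.5},{"offset":[0.154,0.05,0],"roll":0.13,"claw":0.5},{"offset":[0.16,0.055,0],"roll":0.13,"claw":0.5}]'; python3 mv.py .6386 -.2455 .12 87.6;  python3 -m inch '[{"offset":[0,0.02,0],"roll":0,"claw":0.5},{"offset":[0,0.045,0],"roll":0,"claw":0.5},{"offset":[0,0.075,0],"roll":0,"claw":0.5},{"offset":[0,0.105,0],"roll":0,"claw":0.5},{"offset":[0,0.135,0],"roll":0,"claw":0.5},{"offset":[0,0.165,0],"roll":0,"claw":0.5},{"offset":[0,0.19,0],"roll":0,"claw":0.5},{"offset":[0,0.21,0],"roll":0,"claw":0.5}]'; python3 mv.py .6386 -.2455 .12 87.6
```

```text
time: 22.03
eef_pos: [0.6388, 0.1551, 0.1197]
tcp_rot: [3.14, -0.067, -0.0]
ft_force: [-0.1, -1.0, -1.5]
grip_width: 0.0555
t 22.03 tcp [0.6388 0.1551 0.1197] w 0.0555 F [-0.1 -1.  -1.5]
offset [1.680e-02 4.002e-01 2.000e-04] roll -0.004639503799827101
time: 22.7
eef_pos: [0.6276, -0.0555, 0.1203]
tcp_rot: [3.141, -0.067, -0.001]
ft_force: [-0.2, -0.0, -1.0]
grip_width: 0.0556
t 22.7 tcp [ 0.6276 -0.0555  0.1203] w 0.0556 F [-0.2 -0.  -1. ]
offset [0.019  0.1893 0.0004] roll -0.0067986578150775285
```

```bash
python3 -m inch '[{"offset":[0.002,0.02,0],"roll":0,"claw":0.5},{"offset":[0.005,0.048,0],"roll":0,"claw":0.5},{"offset":[0.008,0.078,0],"roll":0,"claw":0.5},{"offset":[0.011,0.108,0],"roll":0,"claw":0.5},{"offset":[0.014,0.138,0],"roll":0,"claw":0.5},{"offset":[0.017,0.165,0],"roll":0,"claw":0.5},{"offset":[0.019,0.183,0],"roll":0,"claw":0.5},{"offset":[0.019,0.189,0],"roll":0,"claw":0.5}]'; python3 -m inch '[{"offset":[0,0,0],"roll":0,"claw":0.5},{"offset":[0,0,0],"roll":0,"claw":0.5},{"offset":[0,0,0],"roll":0,"claw":0.5}]'; python3 mv.py .6386 -.2455 -.0175 87.6; python3 - <<'E'
from c import *
z=ctrl.get_state()['eef_pos'][2]
im,m=shot('wrist','w9.png')
comp('w9.png',22,34,(220,190,345,330),.074+z-.0205)
a=np.radians(-2.4);u=np.array([np.cos(a),np.sin(a)]);v=np.array([-u[1],u[0]]);c=np.array([.6386,-.2455])
print(np.round(proj(m,[np.r_[c-.07*u+s*.048*v,.014] for s in(1,-1)]+[np.r_[c+.19*u+s*.048*v,.014] for s in(1,-1)])).tolist())
E
```

```text
time: 23.37
eef_pos: [0.6386, -0.2464, 0.1202]
tcp_rot: [3.139, -0.07, -0.001]
ft_force: [-1.0, 0.2, -1.6]
grip_width: 0.0556
time: 23.62
eef_pos: [0.6401, -0.2412, 0.1201]
tcp_rot: [-3.14, 0.062, 0.0]
ft_force: [-1.0, 0.2, -1.7]
grip_width: 0.0557
t 23.62 tcp [ 0.6401 -0.2412  0.1201] w 0.0557 F [-1.   0.2 -1.7]
offset [-0.0013  0.0045  0.1376] roll 0.0222390607238007
w9.png px [285. 250.] ctr [ 640.1 -242.4] size [54.9 85.7] axis -2.2
[[248.0, 254.0], [327.0, 254.0], [240.0, 10.0], [338.0, 11.0]]
```

View pics/w9.png

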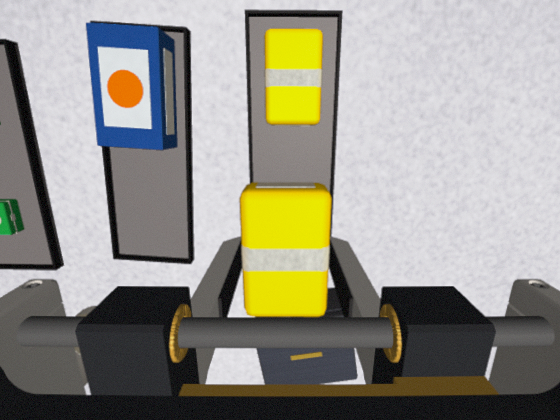

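The soap is held level above its tray. The tray's far corners are seen about 5 px right of prediction, so I aim a little further out, at y = -0.248.

```bash
python3 -m inch '[{"offset":[-0.001,0.003,0.012],"roll":0,"claw":0.5},{"offset":[-0.0015,0.006,0.032],"roll":0,"claw":0.5},{"offset":[-0.0015,0.006,0.054],"roll":0,"claw":0.5},{"offset":[-0.0015,0.006,0.076],"roll":0,"claw":0.5},{"offset":[-0.0015,0.006,0.096],"roll":0,"claw":0.5},{"offset":[-0.0015,0.006,0.108],"roll":0,"claw":0.5},{"offset":[-0.0015,0.006,0.115],"roll":0,"claw":0.5},{"offset":[-0.0015,0.006,0.117],"roll":0,"claw":0.5}]'; python3 -m inch '[{"offset":[0,0,0],"roll":0,"claw":0.5},{"offset":[0,0,0],"roll":0,"claw":0.5},{"offset":[0,0,0],"roll":0,"claw":0.5}]'; python3 mv.py .6386 -.2475 -.0175 87.6;  python3 - <<'E'
from c import *
z=ctrl.get_state()['eef_pos'][2]
im,m=shot('wrist','w10.png')
comp('w10.png',22,34,(220,190,345,330),.074+z-.0205)
k=im.mean(2)
for r in (60,100,130,150): 
    d=np.nonzero(k[r,200:400]<45)[0]+200; print(r,d.tolist())
a=np.radians(-2.4);u=np.array([np.cos(a),np.sin(a)]);v=np.array([-u[1],u[0]]);c=np.array([.6386,-.2475])
print(np.round(proj(m,[np.r_[c+q*u+s*.0465*v,.014] for q in(.06,.12,.18) for s in(1,-1)])).tolist())
E
```

```text
time: 24.33
eef_pos: [0.6376, -0.2486, 0.002]
tcp_rot: [-3.141, 0.064, 0.002]
ft_force: [0.3, 0.5, -1.6]
grip_width: 0.056
time: 24.58
eef_pos: [0.6387, -0.2493, 0.0043]
tcp_rot: [3.14, -0.065, 0.002]
ft_force: [-0.6, 0.4, -2.1]
grip_width: 0.056
t 24.58 tcp [ 0.6387 -0.2493  0.0043] w 0.056 F [-0.6  0.4 -2.1]
offset [-0.0002 -0.0018  0.0218] roll 0.00677401416772246
w10.png px [285. 250.] ctr [ 638.6 -250.1] size [55.5 85.6] axis -2.4
60 [212, 213, 214, 215, 216, 217, 351, 352]
100 [215, 216, 217, 218, 219, 348, 349, 350]
130 [216, 217, 218, 219, 220, 221, 347, 348, 349, 351]
150 [218, 219, 220, 221, 222, 346, 347, 348, 349]
[[215.0, 154.0], [346.0, 154.0], [210.0, 61.0], [351.0, 61.0], [204.0, -46.0], [357.0, -46.0]]
```

Soap at y = -0.250 and tray middle at about -0.249, so they agree. Set it down.

```bash
python3 -m inch '[{"offset":[0,-0.001,0.004],"roll":0,"claw":0.5},{"offset":[0,-0.001,0.01],"roll":0,"claw":0.5},{"offset":[0,-0.001,0.015],"roll":0,"claw":0.5},{"offset":[0,-0.001,0.018],"roll":0,"claw":0.5},{"offset":[0,-0.001,0.0195],"roll":0,"claw":0.5},{"offset":[0,-0.001,0.0195],"roll":0,"claw":0.5},{"offset":[0,-0.001,0.0195],"roll":0,"claw":0.5}]'; python3 -m inch '[{"offset":[0,0,0.001],"roll":0,"claw":0.5},{"offset":[0,0,0.0015],"roll":0,"claw":0.5},{"offset":[0,0,0.0015],"roll":0,"claw":0.5}]'; python3 -m inch '[{"offset":[0,0,0.001],"roll":0,"claw":0.5},{"offset":[0,0,0.001],"roll":0,"claw":0.5},{"offset":[0,0,0.001],"roll":0,"claw":0.5}]'
```

```text
time: 25.22
eef_pos: [0.6381, -0.2481, -0.0163]
tcp_rot: [3.141, -0.065, -0.0]
ft_force: [-0.2, -0.6, -1.3]
grip_width: 0.0558
time: 25.47
eef_pos: [0.6383, -0.2482, -0.0175]
tcp_rot: [3.141, -0.065, 0.001]
ft_force: [-1.5, 0.7, 3.1]
grip_width: 0.0557
time: 25.72
eef_pos: [0.6384, -0.2482, -0.0175]
tcp_rot: [-3.141, 0.065, -0.001]
ft_force: [-7.5, 3.8, 18.2]
grip_width: 0.0555
```

```bash
python3 -m inch '[{"offset":[0,0,-0.001],"roll":0,"claw":0.6},{"offset":[0,0,-0.001],"roll":0,"claw":0.64},{"offset":[0,0,-0.001],"roll":0,"claw":0.68},{"offset":[0,0,-0.001],"roll":0,"claw":0.72},{"offset":[0,0,-0.001],"roll":0,"claw":0.78},{"offset":[0,0,-0.001],"roll":0,"claw":0.8},{"offset":[0,0,-0.001],"roll":0,"claw":0.8},{"offset":[0,0,-0.001],"roll":0,"claw":0.8}]'; python3 -m inch '[{"offset":[0,0,-0.008],"roll":0,"claw":0.8},{"offset":[0,0,-0.025],"roll":0,"claw":0.8},{"offset":[0,0,-0.05],"roll":0,"claw":0.8},{"offset":[0,0,-0.08],"roll":0,"claw":0.9},{"offset":[0,0,-0.11],"roll":0,"claw":1},{"offset":[0,0,-0.14],"roll":0,"claw":1},{"offset":[0,0,-0.16],"roll":0,"claw":1},{"offset":[0,0,-0.17],"roll":0,"claw":1}]'; python3 - <<'E'
from c import *
shot('wrist','w11.png')
comp('w11.png',22,34,(220,150,345,290),.036)
E
python3 mv.py .6386 .12 .15 88.5
```

```text
time: 26.38
eef_pos: [0.6381, -0.248, -0.0179]
tcp_rot: [3.141, -0.065, -0.0]
ft_force: [0.1, 0.4, 0.6]
grip_width: 0.0751
time: 27.05
eef_pos: [0.639, -0.2487, 0.1559]
tcp_rot: [3.14, -0.065, 0.006]
ft_force: [0.1, -0.2, -1.2]
grip_width: 0.0943
w11.png px [285. 193.] ctr [ 639.2 -249.5] size [54.4 87. ] axis -2.4
t 27.1 tcp [ 0.6393 -0.2487  0.1561] w 0.094 F [ 0.6 -0.1  1.4]
offset [-0.016  -0.3683  0.0057] roll -0.14474071385014517
```

Soap placed at (639, -249.5), axis -2.4°. Back to the carton, keeping to x≈0.63 until past the bottle.

```bash
python3 -m inch '[{"offset":[0,-0.025,0],"roll":0,"claw":1},{"offset":[0,-0.06,0],"roll":0,"claw":1},{"offset":[0,-0.095,0],"roll":0,"claw":1},{"offset":[0,-0.13,0],"roll":0,"claw":1},{"offset":[0,-0.165,0],"roll":0,"claw":1},{"offset":[0,-0.2,0],"roll":0,"claw":1},{"offset":[0,-0.235,0],"roll":0,"claw":1},{"offset":[0,-0.26,0],"roll":0,"claw":1}]'; python3 -m inch '[{"offset":[0,-0.03,0],"roll":0,"claw":1},{"offset":[0,-0.06,0],"roll":0,"claw":1},{"offset":[0,-0.09,0],"roll":0,"claw":1},{"offset":[0,-0.115,0],"roll":0,"claw":1},{"offset":[0,-0.135,0],"roll":0,"claw":1},{"offset":[0,-0.15,0],"roll":0,"claw":1},{"offset":[0,-0.15,0],"roll":0,"claw":1}]';  python3 mv.py .479 .2155 .15 88.5
```

```text
time: 27.77
eef_pos: [0.6482, 0.0156, 0.1508]
tcp_rot: [-3.14, 0.061, 0.003]
ft_force: [-0.7, 1.6, 0.2]
grip_width: 0.0943
time: 28.35
eef_pos: [0.6544, 0.1653, 0.1508]
tcp_rot: [-3.141, 0.059, 0.003]
ft_force: [-0.6, -0.9, -0.5]
grip_width: 0.0941
t 28.35 tcp [0.6544 0.1653 0.1508] w 0.0941 F [-0.6 -0.9 -0.5]
offset [-0.1771 -0.0436  0.0011] roll -0.10633987072958462
```

```bash
python3 -m inch '[{"offset":[-0.016,-0.004,0],"roll":-0.1,"claw":1},{"offset":[-0.044,-0.011,0],"roll":-0.1,"claw":1},{"offset":[-0.074,-0.018,0],"roll":-0.1,"claw":1},{"offset":[-0.104,-0.026,0],"roll":-0.1,"claw":1},{"offset":[-0.134,-0.033,0],"roll":-0.1,"claw":1},{"offset":[-0.158,-0.039,0],"roll":-0.1,"claw":1},{"offset":[-0.173,-0.043,0],"roll":-0.1,"claw":1},{"offset":[-0.177,-0.0435,0],"roll":-0.1,"claw":1}]'; python3 -m inch '[{"offset":[0,0,0],"roll":0,"claw":1},{"offset":[0,0,0],"roll":0,"claw":1},{"offset":[0,0,0],"roll":0,"claw":1}]'; python3 - <<'E'
from c import *
im,m=shot('wrist','w12.png')
comp('w12.png',105,125,(225,120,335,250),.042)
comp('w12.png',22,34,(120,120,215,240),.02)
comp('w12.png',22,34,(230,230,340,320),.02)
cv2.imwrite('pics/c12.png',im[90:330,130:430,::-1])
E
python3 mv.py .479 .2155 -.02 88.5
```

```text
time: 29.02
eef_pos: [0.4779, 0.2124, 0.1518]
tcp_rot: [-3.141, 0.047, 0.002]
ft_force: [0.8, 0.9, -0.7]
grip_width: 0.0941
time: 29.27
eef_pos: [0.4811, 0.2115, 0.1521]
tcp_rot: [3.141, -0.051, 0.001]
ft_force: [1.0, 0.1, 0.1]
grip_width: 0.0935
w12.png px [281. 193.] ctr [478.8 215.2] size [ 64.2 109.5] axis -1.5
w12.png px [187. 186.] ctr [491.5 329.9] size [42.9 64. ] axis -6.1
w12.png px [290. 283.] ctr [354.7 208.2] size [44.9 65.5] axis -55.5
t 29.32 tcp [0.481  0.2115 0.1521] w 0.0939 F [-0.2  1.2 -0.4]
offset [-0.0022 -0.0041  0.1721] roll -0.05852244582068996
```

View pics/c12.png

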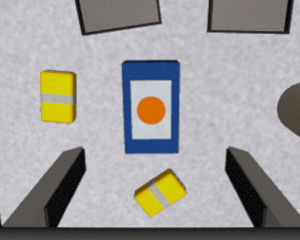

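The carton lies clear at (281,193), centre (479, 215). The nearest decoy edge is over 30 mm from the finger path. Descend and grip.

```bash
python3 -m inch '[{"offset":[-0.001,-0.002,0.015],"roll":-0.06,"claw":1},{"offset":[-0.002,-0.004,0.04],"roll":-0.06,"claw":1},{"offset":[-0.002,-0.004,0.07],"roll":-0.06,"claw":1},{"offset":[-0.002,-0.004,0.1],"roll":-0.06,"claw":1},{"offset":[-0.002,-0.004,0.13],"roll":-0.06,"claw":1},{"offset":[-0.002,-0.004,0.155],"roll":-0.06,"claw":1},{"offset":[-0.002,-0.004,0.168],"roll":-0.06,"claw":1},{"offset":[-0.002,-0.004,0.171],"roll":-0.06,"claw":1}]' 20;python3 -m inch '[{"offset":[0,0,0],"roll":0,"claw":0.95},{"offset":[0,0,0],"roll":0,"claw":0.9},{"offset":[0,0,0],"roll":0,"claw":0.8},{"offset":[0,0,0],"roll":0,"claw":0.7},{"offset":[0,0,0],"roll":0,"claw":0.6},{"offset":[0,0,0],"roll":0,"claw":0.6},{"offset":[0,0,0],"roll":0,"claw":0.6},{"offset":[0,0,0],"roll":0,"claw":0.6}]'; python3 mv.py .479 .2155 -.02 88.5
```

```text
time: 29.98
eef_pos: [0.4777, 0.2151, -0.0209]
tcp_rot: [3.139, -0.04, -0.004]
ft_force: [-0.1, 0.4, -0.4]
grip_width: 0.094
time: 30.65
eef_pos: [0.4785, 0.2168, -0.0181]
tcp_rot: [-3.141, 0.038, -0.001]
ft_force: [-2.4, 0.4, 9.8]
grip_width: 0.0659
t 30.65 tcp [ 0.4785  0.2168 -0.0181] w 0.0659 F [-2.4  0.4  9.8]
offset [0.0005 0.0013 0.0019] roll 0.017422357714328502
```

```bash
python3 -m inch '[{"offset":[0,0,0],"roll":0,"claw":0.6},{"offset":[0,0,-0.004],"roll":0,"claw":0.6},{"offset":[0,0,-0.014],"roll":0,"claw":0.6},{"offset":[0,0,-0.034],"roll":0,"claw":0.6},{"offset":[0,0,-0.058],"roll":0,"claw":0.6},{"offset":[0,0,-0.084],"roll":0,"claw":0.6},{"offset":[0,0,-0.106],"roll":0,"claw":0.6},{"offset":[0,0,-0.12],"roll":0,"claw":0.6}]' 45; python3 -m inch '[{"offset":[0.012,0.002,0],"roll":0,"claw":0.6},{"offset":[0.034,0.006,0],"roll":0.1,"claw":0.6},{"offset":[0.06,0.012,0],"roll":0.2,"claw":0.6},{"offset":[0.088,0.02,0],"roll":0.3,"claw":0.6},{"offset":[0.116,0.03,0],"roll":0.4,"claw":0.6},{"offset":[0.138,0.042,0],"roll":0.5,"claw":0.6},{"offset":[0.154,0.056,0],"roll":0.6,"claw":0.6},{"offset":[0.16,0.07,0],"roll":0.7,"claw":0.6}]'; python3 mv.py .6344 -.079 .12 83.8
```

```text
time: 31.32
eef_pos: [0.4787, 0.2165, 0.104]
tcp_rot: [-3.14, 0.039, -0.003]
ft_force: [-0.8, 1.0, -1.1]
grip_width: 0.0657
time: 31.98
eef_pos: [0.638, 0.1412, 0.1017]
tcp_rot: [3.137, -0.155, 0.001]
ft_force: [-0.2, 0.0, -1.8]
grip_width: 0.0657
t 31.98 tcp [0.638  0.1412 0.1017] w 0.0657 F [-0.2  0.  -1.8]
offset [ 0.0182  0.2195 -0.0181] roll 0.0890978569265523
```

```bash
python3 -m inch '[{"offset":[0.002,0.015,0],"roll":0.08,"claw":0.6},{"offset":[0.004,0.042,0],"roll":0.08,"claw":0.6},{"offset":[0.007,0.072,0],"roll":0.08,"claw":0.6},{"offset":[0.01,0.105,0],"roll":0.08,"claw":0.6},{"offset":[0.013,0.14,0],"roll":0.08,"claw":0.6},{"offset":[0.016,0.175,0],"roll":0.08,"claw":0.6},{"offset":[0.018,0.205,0],"roll":0.08,"claw":0.6},{"offset":[0.018,0.219,0],"roll":0.08,"claw":0.6}]';  python3 -m inch '[{"offset":[0,0,0],"roll":0,"claw":0.6},{"offset":[0,0,0],"roll":0,"claw":0.6},{"offset":[0,0,0],"roll":0,"claw":0.6}]'; python3 mv.py .6344 -.079 -.0141 83.8
```

```text
time: 32.65
eef_pos: [0.6312, -0.082, 0.1021]
tcp_rot: [3.136, -0.174, 0.0]
ft_force: [1.2, 0.3, -1.3]
grip_width: 0.0657
time: 32.9
eef_pos: [0.6327, -0.0757, 0.1014]
tcp_rot: [-3.136, 0.165, 0.0]
ft_force: [-0.3, -0.1, -1.2]
grip_width: 0.0658
t 32.9 tcp [ 0.6327 -0.0757  0.1014] w 0.0658 F [-0.3 -0.1 -1.2]
offset [0.0021 0.0032 0.1154] roll 0.031097683493328532
```

```bash
python3 -m inch '[{"offset":[0.001,0.002,0.012],"roll":0.03,"claw":0.6},{"offset":[0.002,0.003,0.03],"roll":0.03,"claw":0.6},{"offset":[0.002,0.003,0.05],"roll":0.03,"claw":0.6},{"offset":[0.002,0.003,0.068],"roll":0.03,"claw":0.6},{"offset":[0.002,0.003,0.08],"roll":0.03,"claw":0.6},{"offset":[0.002,0.003,0.086],"roll":0.03,"claw":0.6},{"offset":[0.002,0.003,0.086],"roll":0.03,"claw":0.6}]'; python3 -m inch '[{"offset":[0,0,0],"roll":0,"claw":0.6},{"offset":[0,0,0],"roll":0,"claw":0.6},{"offset":[0,0,0],"roll":0,"claw":0.6}]'; python3 mv.py .6344 -.079 -.0141 83.8; python3 - <<'E'
from c import *
z=ctrl.get_state()['eef_pos'][2]
im,m=shot('wrist','w13.png')
comp('w13.png',105,125,(210,160,360,330),.042+z+.0181)
cv2.imwrite('pics/c13.png',im[:,:,::-1])
a=np.radians(-6.2);u=np.array([np.cos(a),np.sin(a)]);v=np.array([-u[1],u[0]]);c=np.array([.6344,-.079])
print(np.round(proj(m,[np.r_[c+q*u+s*.0465*v,.014] for q in(.0,.06,.1,.12,.15) for s in(1,-1)])).tolist())
k=im.mean(2)
for r in (60,90,120,150): print(r,(np.nonzero(k[r,190:390]<45)[0]+190).tolist())
E
```

```text
time: 33.48
eef_pos: [0.6339, -0.0798, 0.0138]
tcp_rot: [3.137, -0.171, -0.003]
ft_force: [0.3, 0.4, -2.2]
grip_width: 0.0657
time: 33.73
eef_pos: [0.6352, -0.0804, 0.0161]
tcp_rot: [-3.137, 0.172, -0.002]
ft_force: [-0.6, -0.3, -0.9]
grip_width: 0.0657
t 33.73 tcp [ 0.6352 -0.0804  0.0161] w 0.0657 F [-0.6 -0.3 -0.9]
offset [-0.001  -0.0013  0.0302] roll -0.010098436882818381
w13.png px [285. 219.] ctr [644.8 -82.7] size [66.6 95.5] axis -6.3
[[224.0, 229.0], [340.0, 229.0], [220.0, 153.0], [344.0, 153.0], [216.0, 97.0], [346.0, 97.0], [214.0, 66.0], [348.0, 66.0], [212.0, 18.0], [350.0, 18.0]]
60 [218, 219, 220, 221, 222, 349, 350]
90 [220, 221, 222, 223, 224, 348, 349]
120 [222, 223, 224, 225, 346, 347, 348]
150 [224, 225, 226, 227, 345, 346, 348]
```

View pics/c13.png

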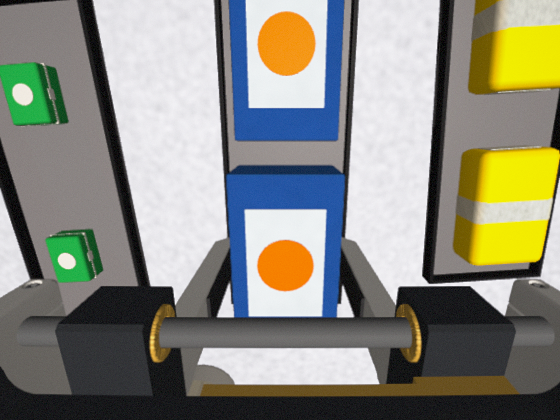

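The carton is aligned over its tray between the lips (221 and 348), its dot at (285,265). Set it down.

```bash
python3 -m inch '[{"offset":[0,0,0.005],"roll":0,"claw":0.6},{"offset":[0,0,0.012],"roll":0,"claw":0.6},{"offset":[0,0,0.019],"roll":0,"claw":0.6},{"offset":[0,0,0.024],"roll":0,"claw":0.6},{"offset":[0,0,0.028],"roll":0,"claw":0.6},{"offset":[0,0,0.028],"roll":0,"claw":0.6},{"offset":[0,0,0.028],"roll":0,"claw":0.6}]'; python3 -m inch '[{"offset":[0,0,0.001],"roll":0,"claw":0.6},{"offset":[0,0,0.0015],"roll":0,"claw":0.6},{"offset":[0,0,0.0015],"roll":0,"claw":0.6}]'; python3 -m inch '[{"offset":[0,0,0.001],"roll":0,"claw":0.6},{"offset":[0,0,0.001],"roll":0,"claw":0.6},{"offset":[0,0,0.001],"roll":0,"claw":0.6}]'
```

```text
time: 34.37
eef_pos: [0.6345, -0.0805, -0.0131]
tcp_rot: [3.137, -0.172, -0.001]
ft_force: [0.1, 0.4, -1.2]
grip_width: 0.0659
time: 34.62
eef_pos: [0.6347, -0.0804, -0.0142]
tcp_rot: [3.137, -0.172, 0.0]
ft_force: [-1.2, 0.5, -0.2]
grip_width: 0.0661
time: 34.87
eef_pos: [0.6348, -0.0804, -0.0142]
tcp_rot: [-3.136, 0.172, -0.001]
ft_force: [-7.7, 2.7, 17.4]
grip_width: 0.0654
```

```bash
python3 -m inch '[{"offset":[0,0,-0.001],"roll":0,"claw":0.7},{"offset":[0,0,-0.001],"roll":0,"claw":0.75},{"offset":[0,0,-0.001],"roll":0,"claw":0.8},{"offset":[0,0,-0.001],"roll":0,"claw":0.85},{"offset":[0,0,-0.001],"roll":0,"claw":0.9},{"offset":[0,0,-0.001],"roll":0,"claw":0.9},{"offset":[0,0,-0.001],"roll":0,"claw":0.9},{"offset":[0,0,-0.001],"roll":0,"claw":0.9}]'; python3 -m inch '[{"offset":[0,0,-0.008],"roll":0,"claw":0.9},{"offset":[0,0,-0.025],"roll":0,"claw":0.9},{"offset":[0,0,-0.05],"roll":0,"claw":0.9},{"offset":[0,0,-0.08],"roll":0,"claw":0.9},{"offset":[0,0,-0.11],"roll":0,"claw":1},{"offset":[0,0,-0.14],"roll":0,"claw":1},{"offset":[0,0,-0.16],"roll":0,"claw":1},{"offset":[0,0,-0.17],"roll":0,"claw":1}]'; python3 -m inch '[{"offset":[0,0,0],"roll":0,"claw":1},{"offset":[0,0,0],"roll":0,"claw":1},{"offset":[0,0,0],"roll":0,"claw":1},{"offset":[0,0,0],"roll":0,"claw":1}]'; python3 - <<'E'
from c import *
shot('wrist','w14.png'); a,m=shot('scene','s14.png')
cv2.imwrite('pics/s14b.png',a[:,:,::-1])
for n,f in(('w14.png',(225,140,345,300)),):
    comp(n,105,125,f,.046)
shot('top','t14.png')
E
```

```text
time: 35.53
eef_pos: [0.6346, -0.0804, -0.0144]
tcp_rot: [3.137, -0.172, -0.0]
ft_force: [0.0, -0.5, 0.0]
grip_width: 0.0846
time: 36.2
eef_pos: [0.6356, -0.0808, 0.1591]
tcp_rot: [-3.137, 0.172, -0.006]
ft_force: [-0.2, -0.2, 0.5]
grip_width: 0.0944
time: 36.53
eef_pos: [0.6339, -0.0802, 0.1542]
tcp_rot: [3.137, -0.172, -0.003]
ft_force: [-0.7, 0.1, -0.3]
grip_width: 0.094
w14.png px [285. 191.] ctr [635.1 -81.7] size [ 67.6 110.2] axis -6.3
```

View pics/s14b.png

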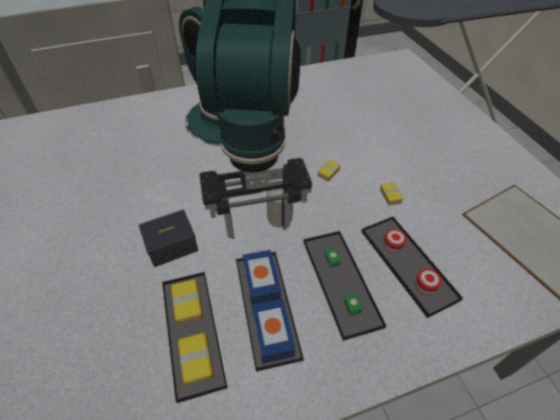

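View pics/w14.png

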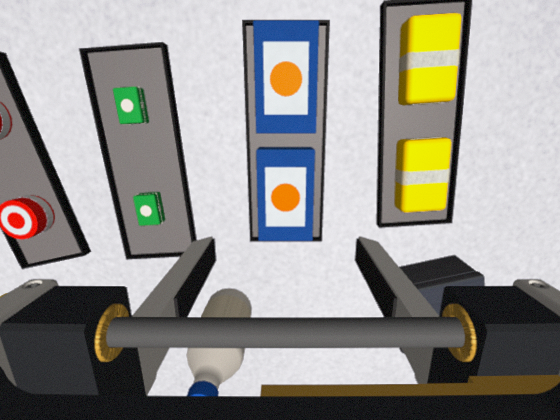

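All four goods lie flat in the near halves of their own trays, and bottle and cash box still stand. The carton measures (635, -82), -6.3°, against a target of (634, -80), -6.2°. Handing in.

```bash
python3 - <<'E'
from h import *
print(ctrl.finish_job()); s=ctrl.get_state(); print(s['time'],s['ft_force'])
E
```

```text
the job is handed in; nothing more can be done
None
the job is handed in; nothing more can be done
```

I moved the case, tin, soap (the large bar in the pile) and carton, in that order, into the empty near halves of their own trays. I handed the job in at about 36.7 s of the 125 s allowed; no verdict is reported.

| Item | Measured centre (mm) | Target (mm) | Axis, measured / tray |
|---|---|---|---|
| Case | 629, 97.5 | 630, 96 | -3.7° / -2.9° |
| Tin | 638.5, 255 | 638, 256.5 | round |
| Soap | 639, -249.5 | 639, -249 | -2.4° / -2.4° |
| Carton | 635, -82 | 634, -80 | -6.3° / -6.2° |

The last scene and wrist views showed all four flat and let go, with the gripper open and well above them. The cash box and softener bottle looked undisturbed by eye; I did not re-measure their positions.

Two checks disagreed along the way:
- **Finger length:** the fingertips sit about 35 mm short of the stated TCP. My first grasp of the case closed on air above it without touching anything, so I re-measured and corrected for it.
- **Soap and carton trays:** the wrist view put these two trays 2–5 mm further towards -y than the top view did. I used values in between; the targets above include this.

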